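Load relay boards into the soldering frame and set out their transformers

TASK

Get the relay boards ready for hand soldering: open the frame's clamp bar, seat every board in a nest of its own (the edge away from the screw terminal tucked right under the retaining lip at the back, then the terminal edge lowered until the board lies flat), and shut the clamp bar over them. Then each board needs its transformer: stand one upright on the bench straight in front of every loaded nest, its middle 6 cm out from the front edge of the frame. Leave the spool, cutters, screw cup and screwdriver where they are.

Things in the scene. Friction and masses are not known exactly. Their poses are not given: they have to be found in the camera images.
- frame: Dark frame that holds boards for soldering, 97 mm (x) x 202 mm (y), fixed to the bench. Origin at the middle of its underside; x points from the clamp bar side (front) to the retaining lip side (back), z up. Three equal nests side by side along y, 62 mm apart. Front edge at frame x -48.5 mm, front wall top 20 mm, lip top 28 mm above the bench. Measures of a nest: see nest_1; of the lip: see lip.
- nest_1 (a point): Middle of the left nest at ledge height (frame x +4, z 16 mm): where the origin of a seated board lies (play 1.5 mm in x, 2 mm in y). Axes as the frame's. Each nest is 69 mm long (front wall at -34.5, back wall at +34.5 mm from here) and 54 mm wide, open in the middle with ledges round it; the front wall stands 4 mm and the round-topped guide rails at the sides 5 mm above the ledge.
- spot_1 (a point): Point on the bench in line with the left nest, 60 mm in front of the frame's front edge (frame x -108.5 mm). Axes as the frame's; nothing marks it.
- nest_2 (a point): Middle of the middle nest at ledge height (frame x +4, z 16 mm): where the origin of a seated board lies (play 1.5 mm in x, 2 mm in y). Axes as the frame's.
- spot_2 (a point): Point on the bench in line with the middle nest, 60 mm in front of the frame's front edge (frame x -108.5 mm). Axes as the frame's; nothing marks it.
- nest_3 (a point): Middle of the right nest at ledge height (frame x +4, z 16 mm): where the origin of a seated board lies (play 1.5 mm in x, 2 mm in y). Axes as the frame's.
- spot_3 (a point): Point on the bench in line with the right nest, 60 mm in front of the frame's front edge (frame x -108.5 mm). Axes as the frame's; nothing marks it.
- lip (a point): Middle of the free lower edge of the aluminium retaining lip that runs along the whole back: the lip is 4 mm thick, reaches 8 mm forward over the nests from the back wall, underside 8 mm above the ledge. Boards are 3 mm shorter than the nest, so they cannot drop in flat: back edge under the lip first, tilted 10 to 20 degrees, then lower the front.
- bar (a joint): Hinge angle of the clamp bar, an aluminium strip 194 x 22 x 3 mm along the front of the frame: 0 = lying shut (over the front 9 mm of each seated board, 2 mm above it), 1.8 = open, leaning a little to the front against its stop. Its stiff hinge (0.04 N m) stays where it is left. Open it beyond about 1.4 to load.
- bar_hinge (a point): Point on the hinge axis of the clamp bar at its middle, 21.5 mm above the bench; the axis runs along the frame's y, and the bar opens up and toward the front (the frame's -x).
- bar_tab (a point): Point in the upright steel finger tab at the middle of the clamp bar, 6 mm below its top: the tab is 12 mm wide in y, 6 mm thick and 40.5 mm tall above the bar. When shut this point lies 14 mm behind and 37 mm above the hinge axis; it turns about the hinge with the bar.
- board_1: Brown relay board, 80 g, 66 mm (x) x 50 mm (y), 3 mm thick. Origin at the middle of its underside, z up. A blue relay block on it, good to grip: 28 mm in x, 21 mm in y, from 3 to 38 mm above the underside, middle at x +4 mm, y 0. A cream screw terminal (9 x 22 mm, top 14 mm above the underside) stands near the -x edge; the +x edge goes under the lip. All boards are alike; one may be absent.
- terminal_1 (a point): Top of the screw terminal of board_1, at x -15.5, y +13, z 14 mm of the board.
- transformer_1: Small dark mains transformer with a yellow label, 36 mm (x) x 46 mm (y) x 33 mm high, 0.13 kg. Origin at the middle of its underside. Its y faces are flat (46 mm apart). All three are alike.
- board_2: Brown relay board, 80 g, 66 mm (x) x 50 mm (y), 3 mm thick. Origin at the middle of its underside, z up. A blue relay block on it, good to grip: 28 mm in x, 21 mm in y, from 3 to 38 mm above the underside, middle at x +4 mm, y 0. A cream screw terminal (9 x 22 mm, top 14 mm above the underside) stands near the -x edge; the +x edge goes under the lip. All boards are alike; one may be absent.
- terminal_2 (a point): Top of the screw terminal of board_2, at x -15.5, y +13, z 14 mm of the board.
- transformer_2: Small dark mains transformer with a yellow label, 36 mm (x) x 46 mm (y) x 33 mm high, 0.13 kg. Origin at the middle of its underside. Its y faces are flat (46 mm apart). All three are alike.
- board_3: Brown relay board, 80 g, 66 mm (x) x 50 mm (y), 3 mm thick. Origin at the middle of its underside, z up. A blue relay block on it, good to grip: 28 mm in x, 21 mm in y, from 3 to 38 mm above the underside, middle at x +4 mm, y 0. A cream screw terminal (9 x 22 mm, top 14 mm above the underside) stands near the -x edge; the +x edge goes under the lip. All boards are alike; one may be absent.
- terminal_3 (a point): Top of the screw terminal of board_3, at x -15.5, y +13, z 14 mm of the board.
- transformer_3: Small dark mains transformer with a yellow label, 36 mm (x) x 46 mm (y) x 33 mm high, 0.13 kg. Origin at the middle of its underside. Its y faces are flat (46 mm apart). All three are alike.
- solder_spool: Blue solder spool, 56 mm wide, 43 mm high, origin under its middle; a bystander.
- side_cutter: Blue-handled side cutters lying flat, 136 x 49 mm; a bystander.
- screw_cup: White cup with screws, 51 mm wide, 42 mm high; a bystander.
- screwdriver: Yellow screwdriver lying flat, 164 mm long; a bystander.

How it is judged:
By the outcome, as a careful person would: the job done as asked, in the order asked, and still so for the second after the job is handed in, with the robot touching nothing.
Of board_1, board_2, board_3 only 2 to 3 are there at a start; the rules pass over those that are not, and their reading is None.
At some moment in a run one of board_1, board_2, board_3, transformer_1, transformer_2, transformer_3 may be knocked a few centimetres aside while the robot is not near it.
Once in a run the grip may slacken for a moment while it holds something.
It also fails if it takes over 210 s, if anything falls off the work surface, if the arm or the gripper's body presses on something with over 40 N, if the wrist force passes 120 N, or if a joint passes its speed limit or range.

ROBOT

A 6-joint arm with a two-finger parallel gripper is mounted at the origin on a cart in front of the work surface, level with it; the furniture and walls round the work are solid. World frame = base frame: x ahead of the robot, y to its left, z up, the work surface at z = 0. Lengths are in m, angles in rad, forces in N, time in s.
With the tool pointing down it reaches from about 0.325 to 0.85 m from the base axis. Payload 4.4 kg.
Tool frame: the origin (TCP) lies where the fingers leave the gripper's body, on its centre line; the fingertips stand env.tips_ahead ahead of it and the grasp point (between the pads) lies 78 mm ahead of it (env.tips_ahead is the distance from the TCP to the fingertips, in m); y points along the fingers, z is the direction in which the jaws open and shut, and the axes are right-handed (so a half turn about y gives the same grasp; the last joint's range is limited). The gripper opens to 94 mm and grips with 3 to 60 N. Pads are 16 mm wide; open, the fingers measure 119 mm over their backs; the gripper's body (75 mm by 177 mm) begins 78 mm behind the grasp point.
Start: joints at [1.119, 0.207, 1.542, -0, 1.393, -0.15], TCP at [0.17, 0.549, 0.303] pointing down, gripper open.
Joint ranges: [-2.73, 2.73], [-0.86, 2.22], [0.23, 2.46], [-1.11, 4.25], [0.08, 2.63], [-2.82, 2.82]. Speed limits (rad/s): [2.79, 2.79, 3.14, 3.14, 3.14, 3.14].

INTERFACE

Orientations are given as a rotation vector (axis times angle).
In Python, from plant import env gives the robot as it stands.
- The arm moves only by the tool carry_out, never from a script. Its argument "series" is a list that holds one entry, the list of rows, each a list of 5 numbers: the shift along the tool's x, y, z as a fraction of full scale, then the turn about the tool's y as a fraction of full scale, then the gripper command: -1 is shut, 1 is fully open, values between are in proportion. A call has exactly 5 rows; each row shifts and turns the commanded pose from where the row before left it, along the tool's axes as they then stand; what a row does not reach is not made up. Full scale, the value 1, is 0.15 m for a shift and 60 degrees for a turn. A row lasts 1/10 s, in which the tool goes at most 50 mm and 8.59 degrees, less where a joint would pass 70% of its speed; a pose out of reach is approached as far as the arm can. A call with a number of a shift or a turn outside -1 to 1 is refused whole. A call with a gripper value outside its range is refused whole. The fingers move at their own pace and stop on an object; "grip_force" is the grip in N (left out, the last holds). Time passes only in rows, so rows that do not move let the fingers close, or fill a call up. It gives the time, the measured TCP pose, the force and the opening at its end, in the units of the state.
- env.sense(): the state, without advancing time (a new reading comes with each control period).
- env.capture(name): name is "scene" or "top"; returns the picture (420x560x3 uint8, red, green, blue); there is no depth.
- env.calibration(name): a dict with "fx", "fy", "cx", "cy" (pixels), "rvec" (rotation vector, rad) and "tvec" (3), from world to camera coordinates, as OpenCV has them. Camera axes: x right, y down, z forward; pixel columns grow to the right and rows downward; lengths in m; the calibration is good to about 2 mm. A picture is of the moment at which its call begins. calibration takes no time and is no camera call.
- env.close_job(): hands the job in, once; it reports no verdict.
Trained networks look in the newest picture that a camera, given by its name, has taken for a name from the list of things; names that differ only in an ending like _2 or _b are one class to them, and where a whole thing is asked for, a point or a joint stands for the part that bears it (a point fixed in the world has none). Each returns a list of dicts, best first, with "score" (0 to 1); they miss things now and then, are a little off and sometimes report something else, mostly with a low value. They report only what shows in the picture. A call takes as long as a camera call.
- env.regions_of(camera, name): "pixels" (420x560 bool, what is visible of it) and "box" ([centre column, centre row, width, height] in pixels, round what is visible of it).
- env.tip_of(camera, name): "point" ([column, row] in pixels: a listed point, or the origin of a listed thing).
The state is a dict: "clock": time; "joint_pos": joint angles; "joint_velocities": joint speeds; "joint_torque": joint torques, N m; "tcp_pos": TCP position; "tool_rot": TCP orientation; "ft_force": force on the tool from outside, world axes, zero at the start; "wrist_torque": the same for the moment, N m; "opening": finger opening in m.
Only numpy, scipy, OpenCV 4.12 (cv2) and the standard library are available. Lean on these libraries where they do the work, as an engineer would, in place of code of your own. Each camera call takes 0.05 s, during which the arm holds its last target. There are 200 camera calls.

## Working session

There is one attempt and no reset: what is moved stays moved. The work goes in short steps, Python scripts to look and compute and a tool call to move; the robot and the scene stay as the last step left them, time stands still between calls to the robot, and variables do not carry over. Pictures are saved under pics/ and viewed, about 12 in all and at most 16, crops included, and the job is handed in when it is done.

Besides the shell and the picture viewer there is one more tool, called by a JSON object that holds its "name" and its "arguments". carry_out: Moves the arm, as the interface text tells. Its arguments: {"type":"object","properties":{"series":{"type":"array"},"grip_force":{"type":"number"}},"required":["series"]}

```bash
mkdir -p pics; ls; cat > h.py <<'E'
import numpy as np, cv2
from plant import env
from scipy.spatial.transform import Rotation as R
def shot(cam,fn=None,crop=None,scale=1):
    im=env.capture(cam)
    if fn:
        o=im
        if crop: a,b,c,d=crop; o=im[b:d,a:c]
        if scale!=1: o=cv2.resize(o,None,fx=scale,fy=scale,interpolation=cv2.INTER_CUBIC)
        cv2.imwrite('pics/'+fn,o[:,:,::-1])
    return im
def cal(cam):
    c=env.calibration(cam); K=np.array([[c['fx'],0,c['cx']],[0,c['fy'],c['cy']],[0,0,1.]])
    return K,np.array(c['rvec'],float),np.array(c['tvec'],float)
def ray(cam,px,z):
    K,r,t=cal(cam); Rm=cv2.Rodrigues(r)[0]; o=-Rm.T@t
    d=Rm.T@np.linalg.inv(K)@np.array([px[0],px[1],1.]); return o+d*(z-o[2])/d[2]
def proj(cam,P):
    K,r,t=cal(cam); return cv2.projectPoints(np.atleast_2d(np.asarray(P,float)),r,t,K,None)[0][:,0]
E
python3 - <<'E'
from h import *
s=env.sense(); print({k:np.round(v,3) for k,v in s.items()}, env.tips_ahead)
print(R.from_rotvec(s['tool_rot']).as_matrix().round(2))
for c in('scene','top'):
    K,r,t=cal(c); print(c,K[0,0],(-cv2.Rodrigues(r)[0].T@t).round(3)); shot(c,c+'0.png')
np.set_printoptions(suppress=True)
zs=dict(board=0,transformer=0,solder_spool=0,side_cutter=0,screw_cup=0,screwdriver=0,frame=0,terminal=.014,lip=.024,bar_tab=.0585,bar_hinge=.0215,nest=.016)
for n,z in zs.items():
    nn=n+'_1' if n in('board','transformer','terminal','nest') else n
    for c in ('top','scene'):
        for d in env.tip_of(c,nn): print(n,c,round(d['score'],2),np.round(d['point'],1),ray(c,d['point'],z)[:2].round(4))
E
```

```text
pics
{'clock': np.float64(0.0), 'joint_pos': array([ 1.12 ,  0.207,  1.543, -0.   ,  1.393, -0.15 ]), 'joint_velocities': array([-0.002,  0.   ,  0.001, -0.   ,  0.001,  0.   ]), 'joint_torque': array([-1.0000e-03, -3.7088e+01, -2.8141e+01,  7.0000e-02,  3.6000e-02,
       -0.0000e+00]), 'tcp_pos': array([0.17 , 0.549, 0.302]), 'tool_rot': array([-1.56 ,  0.237, -0.236]), 'ft_force': array([-0.417, -0.204, -0.652]), 'wrist_torque': array([ 0.007, -0.036,  0.023]), 'opening': np.float64(0.094)} 0.0972
[[ 0.96 -0.    0.3 ]
 [-0.3  -0.    0.96]
 [-0.   -1.   -0.  ]]
scene 463.1531979993141 [ 0.14  -0.728  0.676]
top 504.6318170087343 [ 0.361 -0.007  1.266]
board top 0.69 [153.5 242.1] [0.4792 0.2831]
board top 0.62 [350.8 262.1] [ 0.4381 -0.2116]
board scene 0.9 [266.1 320.6] [ 0.4308 -0.2124]
board scene 0.54 [173.1 193.5] [0.4587 0.301 ]
board scene 0.34 [276.2 184.4] [0.7082 0.1799]
transformer top 0.79 [193.3 228. ] [0.5166 0.1853]
transformer top 0.5 [165.6 278.5] [0.3897 0.2478]
transformer top 0.5 [202.7 197.4] [0.5954 0.165 ]
transformer scene 0.84 [158.  211.4] [0.3948 0.2457]

[... 1416 characters left out ...]
3.3] [ 0.6798 -0.0993]
lip scene 0.69 [252. 314.] [ 0.4074 -0.2025]
lip scene 0.39 [174.3 195.3] [0.4466 0.2547]
bar_tab top 0.97 [308.4 185.5] [ 0.6192 -0.1   ]
bar_tab top 0.62 [346.7 270.7] [ 0.414  -0.1921]
bar_tab scene 0.57 [310.4 238.2] [ 0.6024 -0.1188]
bar_hinge top 0.86 [309.4 191.6] [ 0.6115 -0.1054]
bar_hinge scene 0.65 [311.  248.9] [ 0.6092 -0.1129]
bar_hinge scene 0.65 [266.4 319.4] [ 0.4235 -0.2267]
nest top 0.76 [309.5 175.9] [ 0.6533 -0.1059]
nest top 0.75 [287.4 176.2] [ 0.6514 -0.0497]
nest top 0.63 [331.2 165.9] [ 0.6806 -0.1613]
nest scene 0.86 [306.4 227.4] [ 0.6503 -0.0394]
nest scene 0.65 [326.5 242. ] [ 0.6557 -0.1083]
nest scene 0.57 [345.7 253.6] [ 0.6653 -0.1632]
```

View pics/top0.png

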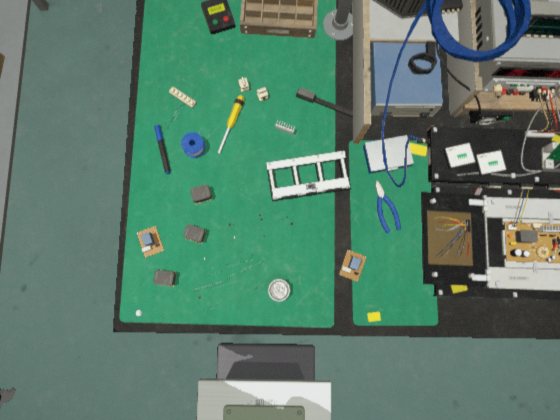

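View pics/scene0.png

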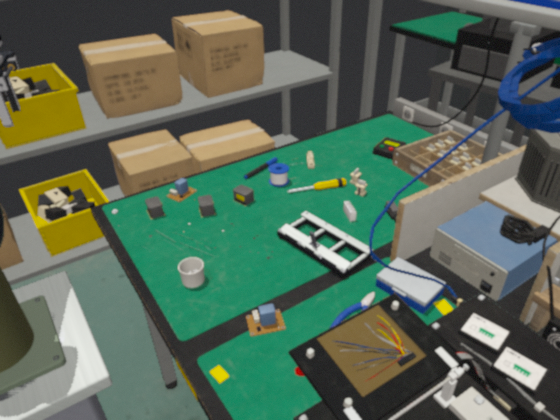

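```bash
cat > fit.py <<'E'
from h import *
from scipy.optimize import minimize
def box(x0,x1,y0,y1,z0,z1): return np.array([[x,y,z] for x in(x0,x1) for y in(y0,y1) for z in(z0,z1)])/1000
M=dict(board=[box(-33,33,-25,25,0,3),box(-10,18,-10.5,10.5,3,38),box(-20,-11,2,24,3,14)],
 transformer=[box(-18,18,-23,23,0,33)],
 frame=[box(-48.5,48.5,-101,101,0,20),box(30.5,48.5,-101,101,0,28)])
S=6
def render(kind,p,cam,off,sh):
    im=np.zeros(sh,np.uint8); c,s=np.cos(p[2]),np.sin(p[2])
    for b in M[kind]:
        w=b@np.array([[c,s,0],[-s,c,0],[0,0,1]])+[p[0],p[1],p[3] if len(p)>3 else 0]
        q=(proj(cam,w)+.5-off)*S
        cv2.fillConvexPoly(im,cv2.convexHull(np.round(q*16).astype(np.int32)),1,shift=4)
    return im
def fitm(kind,masks,p0):
    D=[]
    for cam,m in masks.items():
        ys,xs=np.nonzero(m); off=np.array([xs.min()-8,ys.min()-8]); x1,y1=xs.max()+9,ys.max()+9
        mm=m[max(off[1],0):y1,max(off[0],0):x1].astype(np.uint8); off=np.maximum(off,0)
        if kind=='frame':
            cs,_=cv2.findContours(mm,cv2.RETR_EXTERNAL,cv2.CHAIN_APPROX_NONE); mm=cv2.drawContours(np.zeros_like(mm),cs,-1,1,-1)
        f=cv2.resize(mm.astype(np.float32),None,fx=S,fy=S,interpolation=cv2.INTER_LINEAR)
        D.append((cam,off,(f>.5).astype(np.uint8)))
    def cost(q):
        p=[q[0]/1000,q[1]/1000,q[2]/30]; e=0
        for cam,off,f in D:
            r=render(kind,p,cam,off,f.shape); e+=1-(r&f).sum()/(r|f).sum()
        return e/len(D)
    best=None
    for a in ([p0[2]] if p0[2] is not None else np.arange(0,2*np.pi if kind=='board' else np.pi,.4)):
        q0=np.array([p0[0]*1000,p0[1]*1000,a*30])
        r=minimize(cost,q0,method='Nelder-Mead',options=dict(initial_simplex=q0+np.array([[0,0,0],[6,0,0],[0,6,0],[0,0,6.]]),xatol=.1,fatol=1e-4,maxiter=150))
        if best is None or r.fun<best.fun: best=r
    return best.x[0]/1000,best.x[1]/1000,best.x[2]/30,best.fun
def find(kind,cams=('top','scene'),z=.01,cap=True):
    """per-camera regions -> list of (xy, mask)"""
    out={}
    nm=kind if kind=='frame' else kind+'_1'
    for c in cams:
        if cap: env.capture(c)
        out[c]=[(d['score'],ray(c,d['box'][:2],z)[:2],d['pixels']) for d in env.regions_of(c,nm) if d['score']>.3]
    return out
E
cat > m1.py <<'E'
from fit import *
for kind,g in (('frame',[(.645,-.10,-.1)]),('board',[(.479,.283,None),(.438,-.212,None)]),('transformer',[(.51,.18,None),(.39,.247,None),(.598,.163,None)])):
    f=find(kind,cap=kind=='frame')
    for p in g:
        ms={}
        for c,l in f.items():
            l=[x for x in l if np.hypot(*(x[1]-p[:2]))<.06]
            if l: ms[c]=min(l,key=lambda x:np.hypot(*(x[1]-p[:2])))[2]
        print(kind,p,list(ms))
        if ms: print('  both',np.round(fitm(kind,ms,p),4)); 
        for c in ms: print('  ',c,np.round(fitm(kind,{c:ms[c]},p if p[2] is not None else p),4))
E
time python3 m1.py
```

```text
frame (0.645, -0.1, -0.1) ['top', 'scene']
  both [ 0.6545 -0.1004  0.1756  0.076 ]
   top [ 0.657  -0.1018  0.1719  0.0533]
   scene [ 0.6518 -0.0992  0.1747  0.0754]
board (0.479, 0.283, None) ['top', 'scene']Traceback (most recent call last):
  File "m1.py", line 10, in <module>
    if ms: print('  both',np.round(fitm(kind,ms,p),4));
                                   ~~~~^^^^^^^^^^^
  File "fit.py", line 32, in fitm
    r=minimize(cost,q0,method='Nelder-Mead',options=dict(initial_simplex=q0+np.array([[0,0,0],[6,0,0],[0,6,0],[0,0,6.]]),xatol=.1,fatol=1e-4,maxiter=150))
    res = _minimize_neldermead(fun, x0, args, callback, bounds=bounds,
                               **options)
    fsim[j] = func(sim[j])
              ~~~~^^^^^^^^
    fx = function(np.copy(x), *(wrapper_args + args))
  File "fit.py", line 27, in cost
    r=render(kind,p,cam,off,f.shape); e+=1-(r&f).sum()/(r|f).sum()
  File "fit.py", line 12, in render
    q=(proj(cam,w)+.5-off)*S
       ~~~~^^^^^^^
  File "h.py", line 19, in proj
    K,r,t=cal(cam); return cv2.projectPoints(np.atleast_2d(np.asarray(P,float)),r,t,K,None)[0][:,0]
          ~~~^^^^^
  File "h.py", line 13, in cal
    c=env.calibration(cam); K=np.array([[c['fx'],0,c['cx']],[0,c['fy'],c['cy']],[0,0,1.]])
ValueError: time passes only in moves, steps and waits

real	0m14.402s
user	0m4.750s
sys	0m1.047s
```

```bash
sed -i 's/^def cal(cam):/from functools import lru_cache\n@lru_cache\ndef cal(cam):/' h.py; sed -i "s/('frame',\[(.645,-.10,-.1)\])/('frame',[(.654,-.10,.17)])/; s/f=find(kind,cap=kind=='frame')/f=find(kind,cap=False)/" m1.py; time python3 m1.py
```

```text
frame (0.654, -0.1, 0.17) ['top', 'scene']
  both [ 0.6548 -0.1006  0.1783  0.0758]
   top [ 0.657  -0.1019  0.174   0.0536]
   scene [ 0.6515 -0.0991  0.1789  0.0758]
board (0.479, 0.283, None) ['top', 'scene']
  both [0.4821 0.2925 3.5089 0.1225]
   top [0.4826 0.2922 3.5126 0.0546]
   scene [0.4767 0.2933 0.3506 0.0975]
board (0.438, -0.212, None) ['top', 'scene']
  both [ 0.428  -0.2136 -0.3311  0.1056]
   top [ 0.4318 -0.2145  5.9516  0.0464]
   scene [ 0.4267 -0.214  -0.3335  0.0614]
transformer (0.51, 0.18, None) ['top', 'scene']
  both [0.5001 0.1807 2.7416 0.1601]
   top [0.5029 0.1801 2.8727 0.088 ]
   scene [0.4972 0.1788 2.7894 0.0901]
transformer (0.39, 0.247, None) ['top', 'scene']
  both [0.3916 0.2479 3.0822 0.181 ]
   top [0.3934 0.2475 3.0152 0.1118]
   scene [0.3878 0.2484 2.9087 0.1076]
transformer (0.598, 0.163, None) ['top', 'scene']
  both [0.6016 0.1684 0.3076 0.1589]
   top [0.6033 0.1687 3.4926 0.0946]
   scene [0.5966 0.1665 3.1548 0.1198]
real	0m10.462s
user	0m9.900s
sys	0m0.106s
```

```bash
python3 - <<'E'
from h import *
a=shot('scene')[205:280,270:380]; b=shot('top')[145:205,258:358]
a=cv2.resize(a,(600,409),interpolation=cv2.INTER_CUBIC); b=cv2.resize(b,(600,360),interpolation=cv2.INTER_CUBIC)
# overlay expected tab
cv2.imwrite('pics/c1.png',np.vstack([a[:300],b[:300]])[:,:,::-1])
c,s=np.cos(.177),np.sin(.177)
for x,z in((-28,62),(-28,24),(-42,21.5)): 
    P=[.6545+c*x/1000,-.1005+s*x/1000,z/1000]; print(x,z,proj('scene',P),proj('top',P))
E
```

```text
-28 62 [[315.90923059 229.62021186]] [[310.75495198 182.15225064]]
-28 24 [[315.49515524 243.24952632]] [[309.50890652 185.38910553]]
-42 21.5 [[311.09933888 247.02122167]] [[310.38183176 190.96752132]]
```

View pics/c1.png

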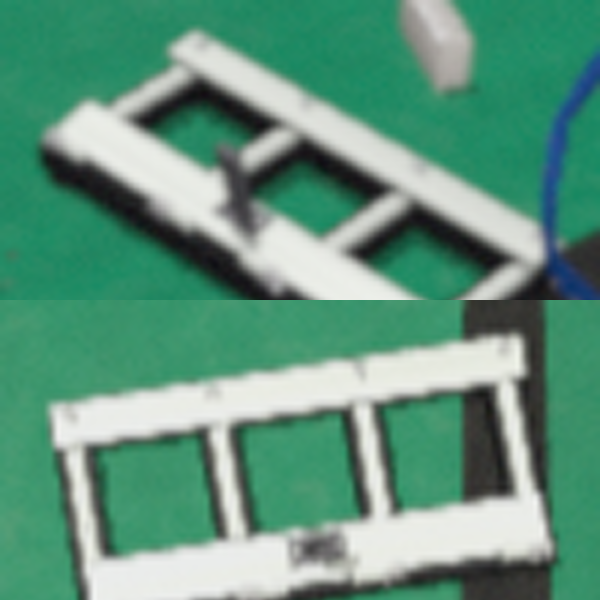

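```bash
cat > mv.py <<'E'
from h import *
import json
FR=[.6545,-.1005,.177]
def F(x,y,fr=None):
    fr=fr or FR; c,s=np.cos(fr[2]),np.sin(fr[2]); return np.array([fr[0]+(c*x-s*y)/1000,fr[1]+(s*x+c*y)/1000])
def pose():
    s=env.sense(); m=R.from_rotvec(s['tool_rot']).as_matrix(); return np.array(s['tcp_pos']),np.arctan2(m[1,0],m[0,0]),s
def plan(wps):
    """wps: (x,y,tipz,phi,grip,step_mm); None keeps"""
    p,phi,s=pose(); p=p.copy(); p[2]-=env.tips_ahead; rows=[]
    for w in wps:
        t=np.array([p[i] if w[i] is None else w[i] for i in range(3)]); tp=phi if w[3] is None else w[3]
        d=t-p; n=max(1,int(np.ceil(np.linalg.norm(d)*1000/w[5]-1e-6)),int(np.ceil(abs(tp-phi)/np.radians(8.5)-1e-6)))
        for i in range(n):
            k=d/n; c,sn=np.cos(phi),np.sin(phi)
            rows.append([round((c*k[0]+sn*k[1])/.15,3),round(-k[2]/.15,3),round((-sn*k[0]+c*k[1])/.15,3),round(-(tp-phi)/n/np.radians(60),3),w[4]])
            phi+=(tp-phi)/(n-i) if False else 0; phi_step=(tp-phi)/n
            if i==0: st=phi_step
            phi+=0 if False else 0
            phi=phi+st
            rows[-1][3]=round(-st/np.radians(60),3)
        p=t; phi=tp
    while len(rows)%5: rows.append([0,0,0,0,rows[-1][4]])
    for i in range(0,len(rows),5): print(json.dumps(rows[i:i+5]))
def st():
    p,phi,s=pose(); c,sn=np.cos(FR[2]),np.sin(FR[2]); d=(p[:2]-FR[:2])*1000
    print('t%.1f tip'%s['clock'],p[:2].round(4),round(p[2]-env.tips_ahead,4),'phi %.3f'%phi,'frame',np.round([c*d[0]+sn*d[1],-sn*d[0]+c*d[1]],1),'F',np.round(s['ft_force'],1),'open %.4f'%s['opening'])
E
python3 - <<'E'
import re
s=open('mv.py').read()
a=s.index("            rows.append"); b=s.index("        p=t; phi=tp")
s=s[:a]+"""            st_=(tp-phi)/(n-i)
            rows.append([round((c*k[0]+sn*k[1])/.15,3),round(-k[2]/.15,3),round((-sn*k[0]+c*k[1])/.15,3),round(-st_/np.radians(60),3),w[4]])
            phi+=st_
"""+s[b:]
open('mv.py','w').write(s)
E
python3 - <<'E'
from mv import *
st(); q=F(-2,0); plan([(q[0],q[1],.15,.177,-1,45)])
E
```

```text
t2.0 tip [0.1704 0.5492] 0.2055 phi -0.301 frame [-362.2  724.8] F [-0.4 -0.8  0.8] open 0.0939
[[0.229, 0.019, -0.168, -0.024, -1], [0.225, 0.019, -0.173, -0.024, -1], [0.22, 0.019, -0.179, -0.024, -1], [0.216, 0.019, -0.185, -0.024, -1], [0.211, 0.019, -0.19, -0.024, -1]]
[[0.206, 0.019, -0.195, -0.024, -1], [0.201, 0.019, -0.2, -0.024, -1], [0.196, 0.019, -0.205, -0.024, -1], [0.191, 0.019, -0.21, -0.024, -1], [0.186, 0.019, -0.215, -0.024, -1]]
[[0.18, 0.019, -0.219, -0.024, -1], [0.175, 0.019, -0.224, -0.024, -1], [0.169, 0.019, -0.228, -0.024, -1], [0.163, 0.019, -0.232, -0.024, -1], [0.157, 0.019, -0.236, -0.024, -1]]
[[0.151, 0.019, -0.24, -0.024, -1], [0.145, 0.019, -0.244, -0.024, -1], [0.139, 0.019, -0.248, -0.024, -1], [0.133, 0.019, -0.251, -0.024, -1], [0, 0, 0, 0, -1]]
```

{"name": "carry_out", "arguments": {"series": [[[0.23,0.02,-0.17,-0.024,-1],[0.225,0.02,-0.173,-0.024,-1],[0.22,0.02,-0.179,-0.024,-1],[0.216,0.02,-0.185,-0.024,-1],[0.21,0.02,-0.19,-0.024,-1]]]}}

```text
clock: 2.5
tcp_pos: [0.2978, 0.3764, 0.2877]
tool_rot: [-1.566, 0.136, -0.137]
ft_force: [0.3, 0.3, 0.0]
opening: 0.0574
```

{"name": "carry_out", "arguments": {"series": [[[0.206,0.02,-0.195,-0.024,-1],[0.2,0.02,-0.2,-0.024,-1],[0.196,0.02,-0.205,-0.024,-1],[0.19,0.02,-0.21,-0.024,-1],[0.186,0.02,-0.215,-0.024,-1]]]}}

```text
clock: 3.0
tcp_pos: [0.4244, 0.2054, 0.2729]
tool_rot: [-1.57, 0.037, -0.039]
ft_force: [-0.0, -0.0, -0.1]
opening: 0.0175
```

{"name": "carry_out", "arguments": {"series": [[[0.18,0.02,-0.22,-0.024,-1],[0.175,0.02,-0.224,-0.024,-1],[0.17,0.02,-0.228,-0.024,-1],[0.163,0.02,-0.232,-0.024,-1],[0.157,0.02,-0.236,-0.024,-1]]]}}

```text
clock: 3.5
tcp_pos: [0.5514, 0.0342, 0.2577]
tool_rot: [-1.57, -0.061, 0.06]
ft_force: [0.9, 1.7, -0.3]
opening: 0.0
```

{"name": "carry_out", "arguments": {"series": [[[0.15,0.02,-0.24,-0.024,-1],[0.145,0.02,-0.244,-0.024,-1],[0.14,0.02,-0.248,-0.024,-1],[0.133,0.02,-0.25,-0.024,-1],[0,0,0,0,-1]]]}}

```text
clock: 4.0
tcp_pos: [0.6538, -0.1056, 0.2445]
tool_rot: [-1.568, -0.136, 0.135]
ft_force: [-0.3, 0.3, -0.4]
opening: 0.0003
```

```bash
python3 - <<'E'
from mv import *
st(); q=F(-2,0); plan([(q[0],q[1],.10,.177,-1,45),(q[0],q[1],.046,.177,-1,45)])
E
```

```text
t4.0 tip [ 0.6538 -0.1056] 0.1473 phi 0.172 frame [-1.5 -4.9] F [-0.3  0.3 -0.4] open 0.0003
[[-0.002, 0.158, 0.016, -0.002, -1], [-0.002, 0.158, 0.016, -0.002, -1], [0.0, 0.18, 0.0, -0.0, -1], [0.0, 0.18, 0.0, -0.0, -1], [0, 0, 0, 0, -1]]
```

{"name": "carry_out", "arguments": {"series": [[[0,0.16,0.016,-0.005,-1],[0,0.16,0.016,0,-1],[0,0.18,0,0,-1],[0,0.16,0,0,-1],[0,0,0,0,-1]]]}}

```text
clock: 4.5
tcp_pos: [0.6479, -0.0945, 0.1422]
tool_rot: [-1.562, -0.136, 0.15]
ft_force: [-2.0, -0.6, -0.6]
opening: 0.0007
```

```bash
python3 - <<'E'
from mv import *
st()
a=shot('scene')[175:295,250:400]; b=shot('top')[135:210,250:365]
a=cv2.resize(a,None,fx=4,fy=4,interpolation=cv2.INTER_CUBIC)[:,:600]; b=cv2.resize(b,None,fx=5,fy=5,interpolation=cv2.INTER_CUBIC)
o=np.zeros((600,600,3),np.uint8)
cv2.imwrite('pics/c2.png',a[:,:,::-1])
p,phi,s=pose(); print(proj('scene',p-[0,0,env.tips_ahead]))
E
```

```text
t4.5 tip [ 0.6479 -0.0945] 0.045 phi 0.182 frame [-5.5  7.1] F [-2.  -0.6 -0.6] open 0.0007
[[321.69145147 228.04544437]]
```

View pics/c2.png

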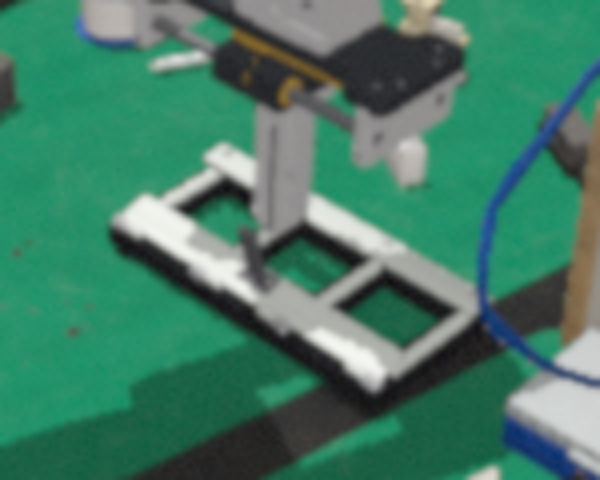

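```bash
python3 - <<'E'
from mv import *
w=[(*F(-8,0),.046,.177,-1,20)]
for x,z in((-32,51),(-47,49),(-59,40),(-65,33)): w.append((*F(x,0),z/1000,.177,-1,12))
plan(w)
E
```

```text
[[-0.035, 0.023, -0.037, 0.005, -1], [-0.053, -0.011, 0.0, -0.0, -1], [-0.053, -0.011, 0.0, -0.0, -1], [-0.053, -0.011, 0.0, -0.0, -1], [-0.05, 0.007, -0.0, -0.0, -1]]
[[-0.05, 0.007, -0.0, -0.0, -1], [-0.04, 0.03, 0.0, -0.0, -1], [-0.04, 0.03, 0.0, -0.0, -1], [-0.04, 0.047, 0.0, -0.0, -1], [0, 0, 0, 0, -1]]
```

{"name": "carry_out", "arguments": {"series": [[[-0.035,0.02,-0.037,0.005,-1],[-0.053,-0.01,0,0,-1],[-0.053,-0.01,0,0,-1],[-0.053,-0.01,0,0,-1],[-0.05,0.007,0,0,-1]]]}}

```text
clock: 5.1
tcp_pos: [0.6168, -0.1084, 0.1491]
tool_rot: [-1.567, -0.142, 0.135]
ft_force: [1.0, 0.9, 4.3]
opening: 0.0003
```

{"name": "carry_out", "arguments": {"series": [[[-0.05,0.007,0,0,-1],[-0.04,0.03,0,0,-1],[-0.04,0.03,0,0,-1],[-0.04,0.047,0,0,-1],[0,0,0,0,-1]]]}}

```text
clock: 5.6
tcp_pos: [0.5912, -0.113, 0.1329]
tool_rot: [-1.567, -0.14, 0.137]
ft_force: [-3.4, 1.4, 16.1]
opening: 0.0005
```

```bash
python3 - <<'E'
from mv import *
st()
a=shot('scene')[175:295,250:400]; st()
cv2.imwrite('pics/c3.png',cv2.resize(a,None,fx=4,fy=4,interpolation=cv2.INTER_CUBIC)[:,:,::-1])
E
```

```text
t5.6 tip [ 0.5912 -0.113 ] 0.0357 phi 0.177 frame [-64.5  -1.2] F [-3.4  1.4 16.1] open 0.0005
t5.7 tip [ 0.5912 -0.113 ] 0.0357 phi 0.177 frame [-64.5  -1.2] F [-2.7  0.9 16.7] open 0.0007
```

View pics/c3.png

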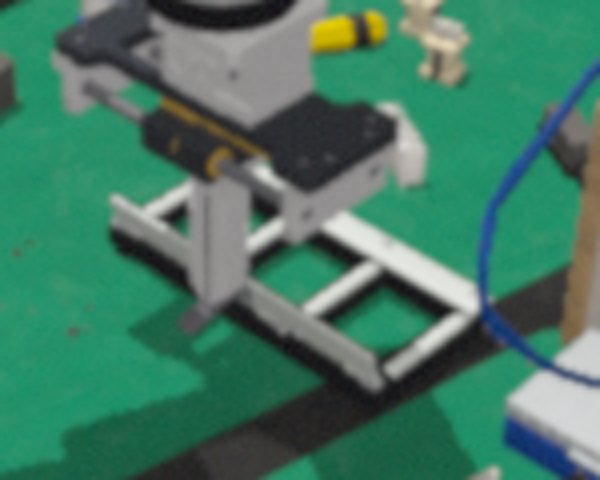

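```bash
cat > ref.py <<'E'
from fit import *
import sys
def refit(kind,ps,cap=True,cams=('top','scene')):
    f=find(kind,cap=cap,cams=cams)
    for p in ps:
        ms={}
        for c,l in f.items():
            l=[x for x in l if np.hypot(*(x[1]-p[:2]))<.05]
            if l: ms[c]=min(l,key=lambda x:np.hypot(*(x[1]-p[:2])))[2]
        if len(ms)>1: print(kind,'both',np.round(fitm(kind,ms,p),4))
        for c in ms: print('   ',c,np.round(fitm(kind,{c:ms[c]},p),4))
        if not ms: print(kind,p,'none')
E
python3 - <<'E'
from ref import *
from mv import *
refit('board',[(.478,.293,.35),(.428,-.2136,-.331)])
plan([(None,None,.12,None,0.3,40),(.4318,-.2149,.10,-.331,1,45)])
E
```

```text
board both [0.4812 0.2923 0.3724 0.109 ]
    top [0.4833 0.2925 0.3958 0.0738]
    scene [0.4791 0.2925 0.3184 0.0933]
board both [ 0.4277 -0.2135 -0.3434  0.1165]
    top [ 0.4318 -0.2142 -0.3417  0.0592]
    scene [ 0.4264 -0.214  -0.327   0.06  ]
[[0.0, -0.187, 0.0, -0.0, 0.3], [0.0, -0.187, 0.0, -0.0, 0.3], [0.0, -0.187, 0.0, -0.0, 0.3], [-0.233, 0.027, -0.096, 0.097, 1], [-0.222, 0.027, -0.119, 0.097, 1]]
[[-0.209, 0.027, -0.141, 0.097, 1], [-0.194, 0.027, -0.162, 0.097, 1], [-0.176, 0.027, -0.181, 0.097, 1], [0, 0, 0, 0, 1], [0, 0, 0, 0, 1]]
```

{"name": "carry_out", "arguments": {"series": [[[0,-0.19,0,0,-1],[0,-0.19,0,0,-1],[0,-0.19,0,0,0.3],[-0.233,0.027,-0.096,0.097,1],[-0.222,0.027,-0.119,0.097,1]]]}}

```text
clock: 6.35
tcp_pos: [0.5265, -0.1533, 0.2077]
tool_rot: [-1.572, 0.022, -0.023]
ft_force: [0.2, -0.9, 0.5]
opening: 0.0208
```

{"name": "carry_out", "arguments": {"series": [[[-0.21,0.027,-0.14,0.097,1],[-0.194,0.027,-0.162,0.097,1],[-0.176,0.027,-0.18,0.097,1],[0,0,0,0,1],[0,0,0,0,1]]]}}

```text
clock: 6.85
tcp_pos: [0.4302, -0.2139, 0.1943]
tool_rot: [-1.554, 0.262, -0.259]
ft_force: [0.8, 0.3, 0.1]
opening: 0.0611
```

```bash
python3 - <<'E'
from mv import *
st(); 
a=shot('scene')[215:365,190:340]; st()
cv2.imwrite('pics/c4.png',cv2.resize(a,None,fx=4,fy=4,interpolation=cv2.INTER_CUBIC)[:,:,::-1])
plan([(.4317,-.2149,.045,-.335,1,40),(.4317,-.2149,.009,-.335,1,25)])
E
```

```text
t6.8 tip [ 0.4302 -0.2139] 0.0971 phi -0.332 frame [-240.8  -72.1] F [0.8 0.3 0.1] open 0.0611
t6.9 tip [ 0.4311 -0.2137] 0.0976 phi -0.331 frame [-239.8  -72.1] F [-0.3  1.1  0.8] open 0.0653
[[0.003, 0.175, -0.003, 0.002, 1], [0.003, 0.175, -0.003, 0.002, 1], [0.0, 0.12, 0.0, -0.0, 1], [0.0, 0.12, 0.0, -0.0, 1], [0, 0, 0, 0, 1]]
```

View pics/c4.png

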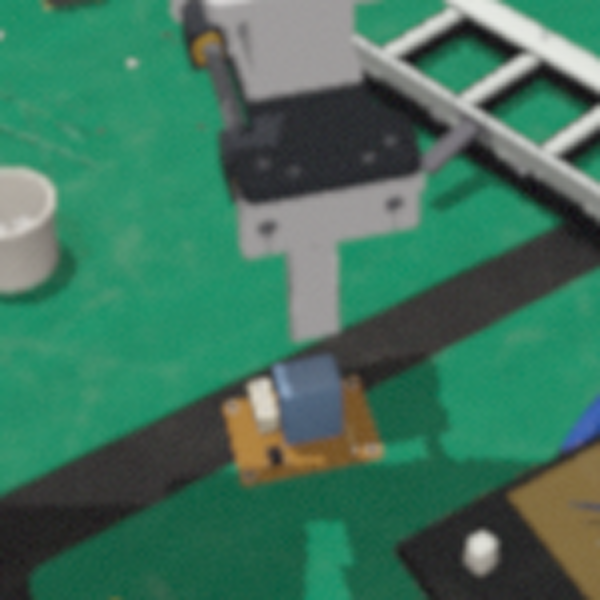

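{"name": "carry_out", "arguments": {"series": [[[0,0.18,0,0,1],[0,0.175,0,0,1],[0,0.12,0,0,1],[0,0.115,0,0,1],[0,0,0,0,1]]]}}

```text
clock: 7.4
tcp_pos: [0.4307, -0.2121, 0.1044]
tool_rot: [-1.553, 0.262, -0.254]
ft_force: [-0.6, -0.5, -0.1]
opening: 0.0943
```

{"name": "carry_out", "arguments": {"series": [[[0,0,0,0,-1],[0,0,0,0,-1],[0,0,0,0,-1],[0,0,0,0,-1],[0,0,0,0,-1]]], "grip_force": 15}}

```text
clock: 7.9
tcp_pos: [0.4317, -0.2142, 0.1073]
tool_rot: [-1.556, 0.259, -0.261]
ft_force: [-0.3, -0.3, -0.2]
opening: 0.0571
```

{"name": "carry_out", "arguments": {"series": [[[0,0,0,0,-1],[0,0,0,0,-1],[0,0,0,0,-1],[0,0,0,0,-1],[0,0,0,0,-1]]]}}

```text
clock: 8.4
tcp_pos: [0.4313, -0.214, 0.1067]
tool_rot: [-1.555, 0.26, -0.26]
ft_force: [0.6, 0.5, 0.1]
opening: 0.0209
```

```bash
python3 - <<'E'
from mv import *
st()
q=F(-2,-62); print(q)
plan([(None,None,.09,None,-1,30),(*q,.09,.177,-1,35)])
E
```

```text
t8.4 tip [ 0.4313 -0.214 ] 0.0095 phi -0.331 frame [-239.7  -72.5] F [0.6 0.5 0.1] open 0.0209
[ 0.66344804 -0.16188349]
[[0.0, -0.179, 0.0, -0.0, -1], [0.0, -0.179, 0.0, -0.0, -1], [0.0, -0.179, 0.0, -0.0, -1], [0.193, -0.0, 0.119, -0.069, -1], [0.201, -0.0, 0.105, -0.069, -1]]
[[0.208, -0.0, 0.09, -0.069, -1], [0.214, -0.0, 0.074, -0.069, -1], [0.219, -0.0, 0.059, -0.069, -1], [0.223, -0.0, 0.043, -0.069, -1], [0.225, -0.0, 0.026, -0.069, -1]]
```

{"name": "carry_out", "arguments": {"series": [[[0,-0.18,0,0,-1],[0,-0.18,0,0,-1],[0,-0.18,0,0,-1],[0.193,0,0.119,-0.069,-1],[0.2,0,0.105,-0.069,-1]]]}}

```text
clock: 8.9
tcp_pos: [0.4985, -0.1994, 0.1892]
tool_rot: [-1.567, 0.144, -0.147]
ft_force: [0.1, -1.4, -0.7]
opening: 0.0206
```

{"name": "carry_out", "arguments": {"series": [[[0.208,0,0.09,-0.069,-1],[0.214,0,0.074,-0.069,-1],[0.22,0,0.059,-0.069,-1],[0.223,0,0.043,-0.069,-1],[0.225,0,0.026,-0.069,-1]]]}}

```text
clock: 9.4
tcp_pos: [0.6646, -0.1613, 0.1869]
tool_rot: [-1.566, -0.139, 0.141]
ft_force: [0.6, -0.6, -0.8]
opening: 0.0208
```

{"name": "carry_out", "arguments": {"series": [[[0,0,0,0,-1],[0,0,0,0,-1],[0,0,0,0,-1],[0,0,0,0,-1],[0,0,0,0,-1]]]}}

```text
clock: 9.9
tcp_pos: [0.6628, -0.1623, 0.1879]
tool_rot: [-1.566, -0.136, 0.137]
ft_force: [-0.5, -0.0, -1.4]
opening: 0.0207
```

```bash
python3 - <<'E'
from mv import *
st(); 
a=shot('scene')[175:295,270:420]; b=shot('top')[130:220,255:405]
cv2.imwrite('pics/c5.png',cv2.resize(np.vstack([a,b]),None,fx=3.8,fy=2.8,interpolation=cv2.INTER_CUBIC)[:,:,::-1]); st()
q=F(-3,-62); plan([(*q,.045,.177,-1,20),(*q,.034,.177,-1,10)])
E
```

```text
t9.9 tip [ 0.6628 -0.1623] 0.0907 phi 0.174 frame [ -2.7 -62.3] F [-0.5 -0.  -1.4] open 0.0207
t10.0 tip [ 0.6632 -0.1623] 0.0909 phi 0.174 frame [ -2.4 -62.3] F [ 0.1  0.3 -0.8] open 0.0209
[[-0.001, 0.102, 0.001, -0.001, -1], [-0.001, 0.102, 0.001, -0.001, -1], [-0.001, 0.102, 0.001, -0.001, -1], [0.0, 0.037, 0.0, -0.0, -1], [0.0, 0.037, 0.0, -0.0, -1]]
```

View pics/c5.png

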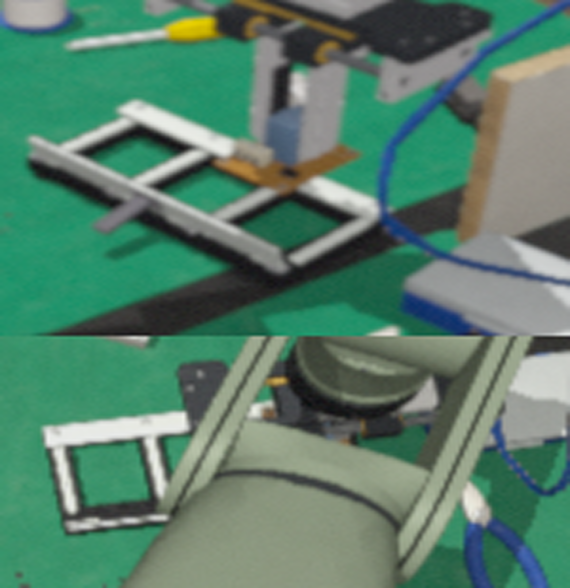

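{"name": "carry_out", "arguments": {"series": [[[0,0.1,0,-0.002,-1],[0,0.1,0,0,-1],[0,0.1,0,0,-1],[0,0.037,0,0,-1],[0,0.03,0,0,-1]]]}}

```text
clock: 10.5
tcp_pos: [0.6629, -0.1616, 0.1306]
tool_rot: [-1.565, -0.137, 0.141]
ft_force: [0.4, 0.5, -1.0]
opening: 0.0209
```

{"name": "carry_out", "arguments": {"series": [[[0,0.01,0,0,-1],[0,0.01,0,0,-1],[0,0.01,0,0,-1],[0,0,0,0,-1],[0,0,0,0,-1]]]}}

```text
clock: 11.0
tcp_pos: [0.6632, -0.1621, 0.1284]
tool_rot: [-1.566, -0.138, 0.14]
ft_force: [-4.5, -1.2, 0.4]
opening: 0.0214
```

```bash
python3 - <<'E'
from mv import *
st()
E
```

```text
t11.0 tip [ 0.6632 -0.1621] 0.0312 phi 0.177 frame [ -2.2 -62.1] F [-4.5 -1.2  0.4] open 0.0214
```

{"name": "carry_out", "arguments": {"series": [[[-0.01,-0.013,0,0,-1],[-0.013,-0.013,0,0,-1],[-0.013,0.013,0,0,-1],[0,0.013,0,0,-1],[0,0.007,0,0,-1]]]}}

```text
clock: 11.5
tcp_pos: [0.6583, -0.1628, 0.1269]
tool_rot: [-1.566, -0.139, 0.139]
ft_force: [1.4, -0.2, -0.7]
opening: 0.0207
```

{"name": "carry_out", "arguments": {"series": [[[0,0.007,0,0,-1],[0,0.007,0,0,-1],[0,0,0,0,-1],[0,0,0,0,-1],[0,0,0,0,-1]]]}}

```text
clock: 12.0
tcp_pos: [0.659, -0.1628, 0.1257]
tool_rot: [-1.567, -0.14, 0.137]
ft_force: [0.9, -0.3, 0.9]
opening: 0.0212
```

```bash
python3 - <<'E'
from mv import *
st()
E
```

```text
t12.0 tip [ 0.659  -0.1628] 0.0285 phi 0.177 frame [ -6.6 -62.1] F [ 0.9 -0.3  0.9] open 0.0212
```

{"name": "carry_out", "arguments": {"series": [[[0,0.007,0,0,-1],[0,0.007,0,0,-1],[0,0,0,0,-1],[0,0,0,0,-1],[0,0,0,0,-1]]]}}

```text
clock: 12.5
tcp_pos: [0.6588, -0.163, 0.1236]
tool_rot: [-1.567, -0.14, 0.138]
ft_force: [0.4, 1.2, 4.9]
opening: 0.021
```

```bash
python3 - <<'E'
from mv import *
a=shot('scene')[185:285,290:415]; st()
cv2.imwrite('pics/c6.png',cv2.resize(a,None,fx=6,fy=6,interpolation=cv2.INTER_CUBIC)[:,:,::-1])
E
```

```text
t12.6 tip [ 0.6588 -0.163 ] 0.0264 phi 0.177 frame [ -6.7 -62.3] F [-0.5  0.4  5.4] open 0.0205
```

View pics/c6.png

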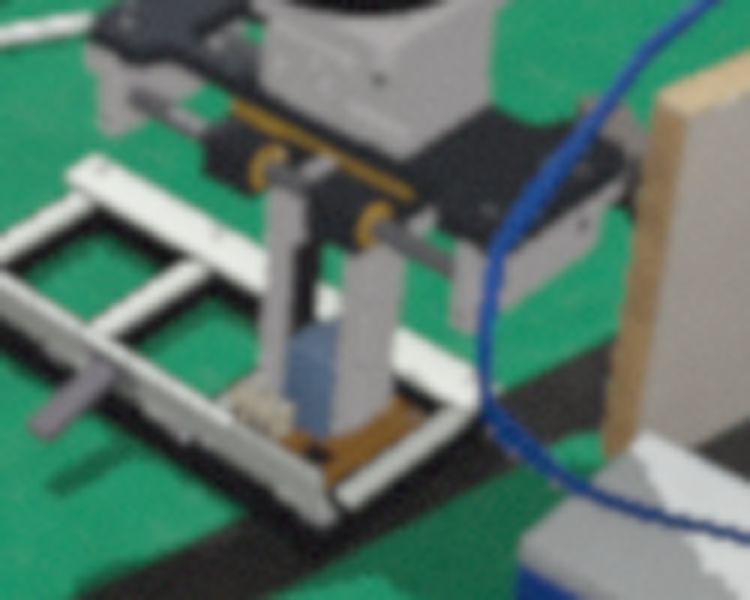

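{"name": "carry_out", "arguments": {"series": [[[0,-0.005,0,0,-1],[0.01,0,0,0,-1],[0.01,0,0,0,-1],[0.01,0,0,0,-1],[0.01,0,0,0,-1]]]}}

```text
clock: 13.05
tcp_pos: [0.663, -0.1622, 0.1235]
tool_rot: [-1.566, -0.136, 0.142]
ft_force: [-4.5, -0.3, 5.6]
opening: 0.0213
```

{"name": "carry_out", "arguments": {"series": [[[0.01,0,0,0,-1],[0.007,0,0,0,-1],[0,0,0,0,-1],[0,0,0,0,-1],[0,0,0,0,-1]]]}}

```text
clock: 13.55
tcp_pos: [0.6657, -0.1618, 0.1235]
tool_rot: [-1.566, -0.136, 0.141]
ft_force: [-3.1, 0.3, 5.3]
opening: 0.0213
```

```bash
python3 - <<'E'
from mv import *
st()
E
```

```text
t13.6 tip [ 0.6657 -0.1618] 0.0263 phi 0.177 frame [  0.3 -62.3] F [-3.1  0.3  5.3] open 0.0213
```

{"name": "carry_out", "arguments": {"series": [[[0.007,0,0,0,-1],[0.007,0,0,0,-1],[0.007,0,0,0,-1],[0,0,0,0,-1],[0,0,0,0,-1]]]}}

```text
clock: 14.05
tcp_pos: [0.6672, -0.1616, 0.1236]
tool_rot: [-1.566, -0.133, 0.145]
ft_force: [-8.0, -0.9, 8.9]
opening: 0.0207
```

{"name": "carry_out", "arguments": {"series": [[[0.007,0,0,0,-1],[0.007,0,0,0,-1],[0.007,0,0,0,-1],[0,0,0,0,-1],[0,0,0,0,-1]]]}}

```text
clock: 14.55
tcp_pos: [0.6681, -0.1615, 0.1236]
tool_rot: [-1.566, -0.128, 0.15]
ft_force: [-14.6, -2.8, 13.9]
opening: 0.0208
```

```bash
python3 - <<'E'
from mv import *
st()
E
```

```text
t14.6 tip [ 0.6681 -0.1615] 0.0264 phi 0.177 frame [  2.6 -62.4] F [-14.6  -2.8  13.9] open 0.0208
```

```bash
python3 - <<'E'
from mv import *
a=shot('scene')[185:285,290:415]; st()
cv2.imwrite('pics/c7.png',cv2.resize(a,None,fx=6,fy=6,interpolation=cv2.INTER_CUBIC)[:,:,::-1])
E
```

```text
t14.6 tip [ 0.6681 -0.1615] 0.0264 phi 0.177 frame [  2.6 -62.4] F [-15.9  -2.3  14.5] open 0.0211
```

View pics/c7.png

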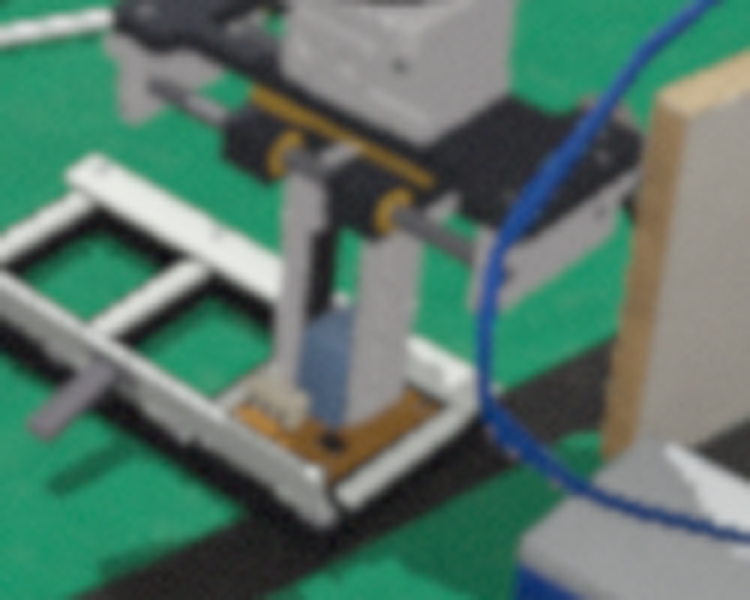

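{"name": "carry_out", "arguments": {"series": [[[-0.01,0,0,0,-1],[-0.01,-0.01,0,0,-1],[-0.007,-0.013,0,0,-1],[0,-0.005,0,0,-1],[0,0,0,0,-1]]]}}

```text
clock: 15.1
tcp_pos: [0.6692, -0.1608, 0.1276]
tool_rot: [-1.566, -0.139, 0.139]
ft_force: [0.5, -0.2, -1.2]
opening: 0.0209
```

{"name": "carry_out", "arguments": {"series": [[[0,0,0,0,-1],[0.007,0,0,0,-1],[0.007,0,0,0,-1],[0.007,0,0,0,-1],[0,0,0,0,-1]]]}}

```text
clock: 15.6
tcp_pos: [0.6719, -0.1603, 0.1278]
tool_rot: [-1.566, -0.138, 0.14]
ft_force: [-0.9, 1.3, 0.7]
opening: 0.0205
```

{"name": "carry_out", "arguments": {"series": [[[0.007,0,0,0,-1],[0.007,0,0,0,-1],[0.007,0,0,0,-1],[0,0,0,0,-1],[0,0,0,0,-1]]]}}

```text
clock: 16.1
tcp_pos: [0.6727, -0.1603, 0.1276]
tool_rot: [-1.566, -0.133, 0.144]
ft_force: [-8.1, -1.3, 3.8]
opening: 0.0209
```

```bash
python3 - <<'E'
from mv import *
st()
E
```

```text
t16.1 tip [ 0.6727 -0.1603] 0.0304 phi 0.177 frame [  7.4 -62.1] F [-8.1 -1.3  3.8] open 0.0209
```

{"name": "carry_out", "arguments": {"series": [[[-0.01,0,0,0,-1],[-0.01,0.007,0,0,-1],[0,0.007,0,0,-1],[0,0.007,0,0,-1],[0,0.007,0,0,-1]]]}}

```text
clock: 16.6
tcp_pos: [0.672, -0.1605, 0.1237]
tool_rot: [-1.566, -0.138, 0.139]
ft_force: [-6.8, 0.5, 8.3]
opening: 0.0209
```

{"name": "carry_out", "arguments": {"series": [[[0,0.007,0,0,-1],[0,0.007,0,0,-1],[0,0,0,0,-1],[0,0,0,0,-1],[0,0,0,0,-1]]]}}

```text
clock: 17.1
tcp_pos: [0.6721, -0.1605, 0.1236]
tool_rot: [-1.567, -0.138, 0.14]
ft_force: [-8.3, -0.3, 9.6]
opening: 0.0205
```

```bash
python3 - <<'E'
from mv import *
st()
E
```

```text
t17.1 tip [ 0.6721 -0.1605] 0.0264 phi 0.177 frame [  6.7 -62.2] F [-8.3 -0.3  9.6] open 0.0205
```

{"name": "carry_out", "arguments": {"series": [[[-0.005,0,0,0,-1],[-0.005,0,0,0,-1],[-0.004,0.004,0,0,-1],[0,0.006,0,0,-1],[0,0,0,0,-1]]]}}

```text
clock: 17.6
tcp_pos: [0.6714, -0.1605, 0.1227]
tool_rot: [-1.567, -0.141, 0.136]
ft_force: [-5.3, 1.6, 8.7]
opening: 0.0206
```

```bash
python3 - <<'E'
from mv import *
st()
E
```

```text
t17.6 tip [ 0.6714 -0.1605] 0.0255 phi 0.177 frame [  6.1 -62.1] F [-5.3  1.6  8.7] open 0.0206
```

{"name": "carry_out", "arguments": {"series": [[[-0.004,0.004,0,0,-1],[-0.002,0.004,0,0,-1],[0,0,0,0,-0.2],[0,0,0,0,-0.2],[0,0,0,0,-0.2]]]}}

```text
clock: 18.1
tcp_pos: [0.6697, -0.1608, 0.1186]
tool_rot: [-1.566, -0.14, 0.138]
ft_force: [0.6, -0.2, -0.4]
opening: 0.037
```

{"name": "carry_out", "arguments": {"series": [[[0,0,0,0,-0.1],[0,-0.15,0,0,-0.1],[0,-0.2,0,0,-0.1],[0,-0.2,0,0,-0.1],[0,0,0,0,-0.1]]]}}

```text
clock: 18.6
tcp_pos: [0.6723, -0.162, 0.2072]
tool_rot: [-1.571, -0.147, 0.131]
ft_force: [0.5, 0.1, 0.1]
opening: 0.042
```

```bash
python3 - <<'E'
from mv import *
a=shot('scene')[185:285,290:415]; st()
cv2.imwrite('pics/c8.png',cv2.resize(a,None,fx=6,fy=6,interpolation=cv2.INTER_CUBIC)[:,:,::-1])
E
```

```text
t18.6 tip [ 0.671  -0.1615] 0.1072 phi 0.177 frame [  5.5 -63. ] F [ 0.4  0.3 -0.2] open 0.0424
```

View pics/c8.png

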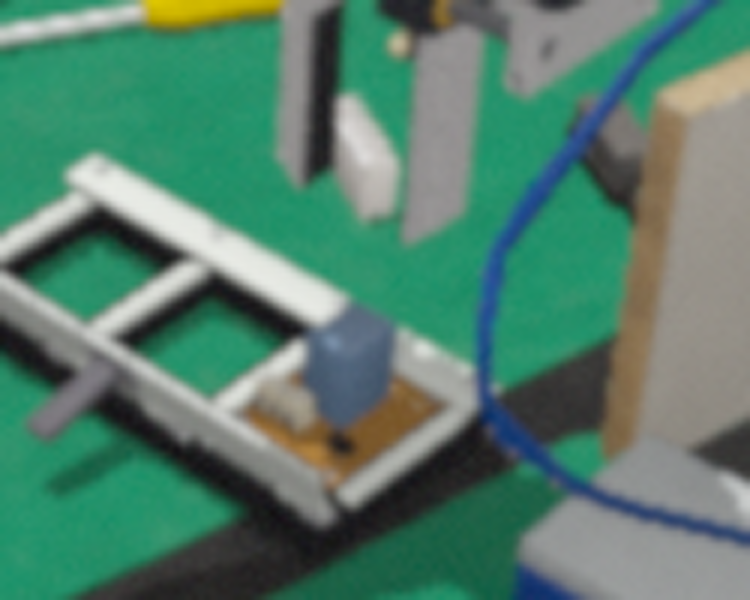

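```bash
python3 - <<'E'
from mv import *
q=F(-18,-51); plan([(*q,.06,.177,-1,30),(*q,.034,.177,-1,15)])
E
```

```text
[[-0.078, 0.157, 0.04, -0.0, -1], [-0.078, 0.157, 0.04, -0.0, -1], [0.0, 0.087, 0.0, -0.0, -1], [0.0, 0.087, 0.0, -0.0, -1], [0, 0, 0, 0, -1]]
```

{"name": "carry_out", "arguments": {"series": [[[-0.078,0,0.04,0,-1],[-0.078,0,0.04,0,-1],[0,0.1,0,0,-1],[0,0.1,0,0,-1],[0,0.1,0,0,-1]]]}}

```text
clock: 19.15
tcp_pos: [0.6436, -0.153, 0.1534]
tool_rot: [-1.565, -0.137, 0.14]
ft_force: [-0.2, -0.5, 0.0]
opening: 0.0057
```

{"name": "carry_out", "arguments": {"series": [[[0,0.1,0,0,-1],[0,0.09,0,0,-1],[0,0.01,0,0,-1],[0,0.007,0,0,-1],[0,0,0,0,-1]]]}}

```text
clock: 19.65
tcp_pos: [0.6439, -0.1531, 0.1272]
tool_rot: [-1.566, -0.137, 0.141]
ft_force: [-7.4, 2.6, 15.0]
opening: 0.0005
```

{"name": "carry_out", "arguments": {"series": [[[0,0.007,0,0,-1],[0,0.007,0,0,-1],[0,0.007,0,0,-1],[0,0,0,0,-1],[0,0,0,0,-1]]]}}

```text
clock: 20.15
tcp_pos: [0.644, -0.1531, 0.127]
tool_rot: [-1.566, -0.138, 0.141]
ft_force: [-11.8, 4.1, 25.6]
opening: 0.0002
```

```bash
python3 - <<'E'
from mv import *
st()
E
```

```text
t20.1 tip [ 0.644  -0.1531] 0.0298 phi 0.177 frame [-19.6 -49.9] F [-11.8   4.1  25.6] open 0.0002
```

```bash
python3 - <<'E'
from mv import *
plan([(None,None,.10,None,-1,36),(.4847,.2938,.10,.36,1,46)])
E
```

```text
[[0.0, -0.234, 0.0, -0.0, -1], [0.0, -0.234, 0.0, -0.0, -1], [-0.047, -0.0, 0.284, -0.016, 1], [-0.043, -0.0, 0.284, -0.016, 1], [-0.038, -0.0, 0.285, -0.016, 1]]
[[-0.033, -0.0, 0.286, -0.016, 1], [-0.028, -0.0, 0.286, -0.016, 1], [-0.024, -0.0, 0.287, -0.016, 1], [-0.019, -0.0, 0.287, -0.016, 1], [-0.014, -0.0, 0.287, -0.016, 1]]
[[-0.009, -0.0, 0.287, -0.016, 1], [-0.004, -0.0, 0.288, -0.016, 1], [0.0, -0.0, 0.288, -0.016, 1], [0, 0, 0, 0, 1], [0, 0, 0, 0, 1]]
```

{"name": "carry_out", "arguments": {"series": [[[0,-0.23,0,0,-1],[0,-0.23,0,0,-1],[-0.047,0,0.284,-0.016,1],[-0.043,0,0.284,-0.016,1],[-0.038,0,0.285,-0.016,1]]]}}

```text
clock: 20.65
tcp_pos: [0.6004, -0.0305, 0.1908]
tool_rot: [-1.563, -0.178, 0.177]
ft_force: [0.1, 0.9, 0.1]
opening: 0.021
```

{"name": "carry_out", "arguments": {"series": [[[-0.033,0,0.286,-0.016,1],[-0.028,0,0.286,-0.016,1],[-0.024,0,0.287,-0.016,1],[-0.019,0,0.287,-0.016,1],[-0.014,0,0.287,-0.016,1]]]}}

```text
clock: 21.15
tcp_pos: [0.5276, 0.1734, 0.1906]
tool_rot: [-1.557, -0.244, 0.244]
ft_force: [-0.0, 0.8, -0.0]
opening: 0.0609
```

{"name": "carry_out", "arguments": {"series": [[[-0.009,0,0.287,-0.016,1],[-0.004,0,0.288,-0.016,1],[0,0,0.288,-0.016,1],[0,0,0,0,1],[0,0,0,0,1]]]}}

```text
clock: 21.65
tcp_pos: [0.4843, 0.2946, 0.1905]
tool_rot: [-1.553, -0.285, 0.286]
ft_force: [0.4, 0.1, 1.1]
opening: 0.0936
```

```bash
python3 - <<'E'
from ref import *
from mv import *
st(); refit('board',[(.481,.2924,.36)]); st()
cv2.imwrite('pics/c9.png',cv2.resize(env.capture('scene')[140:260,100:260],None,fx=4,fy=4,interpolation=cv2.INTER_CUBIC)[:,:,::-1])
plan([(.4847,.2938,.045,.36,1,40),(.4847,.2938,.009,.36,1,25)])
E
```

```text
t21.6 tip [0.4843 0.2946] 0.0933 phi 0.364 frame [-97.9 418.9] F [0.4 0.1 1.1] open 0.0936
board both [0.4775 0.2909 0.429  0.2494]
    top [0.4833 0.2921 0.3763 0.3756]
    scene [0.4774 0.2909 0.4052 0.1068]
t21.9 tip [0.4854 0.2925] 0.0937 phi 0.359 frame [-97.3 416.7] F [-0.3 -0.1 -0.4] open 0.0944
[[-0.001, 0.163, 0.005, -0.001, 1], [-0.001, 0.163, 0.005, -0.001, 1], [0.0, 0.12, 0.0, -0.0, 1], [0.0, 0.12, 0.0, -0.0, 1], [0, 0, 0, 0, 1]]
```

View pics/c9.png

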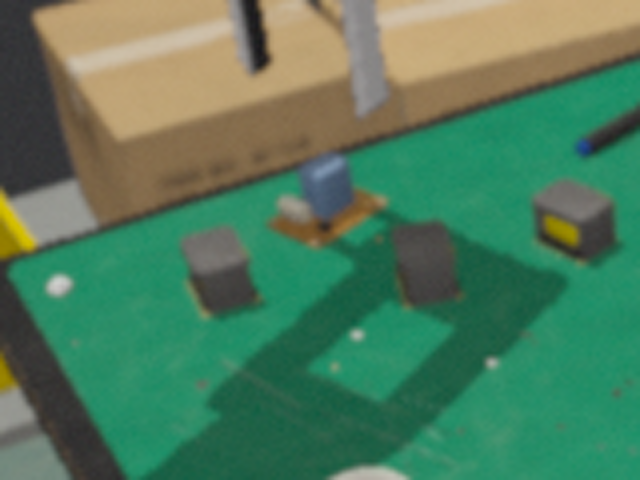

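{"name": "carry_out", "arguments": {"series": [[[0,0.163,0.005,-0.008,1],[0,0.163,0.005,0,1],[0,0.12,0,0,1],[0,0.115,0,0,1],[0,0,0,0,1]]]}}

```text
clock: 22.4
tcp_pos: [0.4828, 0.2934, 0.1044]
tool_rot: [-1.553, -0.284, 0.293]
ft_force: [-0.1, -0.4, -0.1]
opening: 0.0941
```

{"name": "carry_out", "arguments": {"series": [[[0,0,0,0,-1],[0,0,0,0,-1],[0,0,0,0,-1],[0,0,0,0,-1],[0,0,0,0,-1]]]}}

```text
clock: 22.9
tcp_pos: [0.4845, 0.2954, 0.1077]
tool_rot: [-1.551, -0.291, 0.289]
ft_force: [0.1, 0.4, 0.0]
opening: 0.0574
```

{"name": "carry_out", "arguments": {"series": [[[0,0,0,0,-1],[0,0,0,0,-1],[0,0,0,0,-1],[0,0,0,0,-1],[0,0,0,0,-1]]]}}

```text
clock: 23.4
tcp_pos: [0.4841, 0.2952, 0.107]
tool_rot: [-1.551, -0.29, 0.29]
ft_force: [-0.0, -0.2, 0.7]
opening: 0.0207
```

```bash
python3 - <<'E'
from mv import *
st()
q=F(-8,62); print(q)
plan([(None,None,.09,None,-1,27),(*q,.09,.177,-1,40)])
E
```

```text
t23.4 tip [0.4841 0.2952] 0.0098 phi 0.369 frame [-98.  419.5] F [-0.  -0.2  0.7] open 0.0207
[ 0.6357082  -0.04087728]
[[0.0, -0.178, 0.0, -0.0, -1], [0.0, -0.178, 0.0, -0.0, -1], [0.0, -0.178, 0.0, -0.0, -1], [0.013, -0.0, -0.245, 0.018, -1], [0.018, -0.0, -0.245, 0.018, -1]]
[[0.023, -0.0, -0.245, 0.018, -1], [0.027, -0.0, -0.244, 0.018, -1], [0.032, -0.0, -0.244, 0.018, -1], [0.037, -0.0, -0.243, 0.018, -1], [0.042, -0.0, -0.242, 0.018, -1]]
[[0.046, -0.0, -0.241, 0.018, -1], [0.051, -0.0, -0.24, 0.018, -1], [0.055, -0.0, -0.239, 0.018, -1], [0, 0, 0, 0, -1], [0, 0, 0, 0, -1]]
```

{"name": "carry_out", "arguments": {"series": [[[0,-0.18,0,0,-1],[0,-0.18,0,0,-1],[0,-0.175,0,0,-1],[0.013,0,-0.245,0.018,-1],[0.018,0,-0.245,0.018,-1]]]}}

```text
clock: 23.9
tcp_pos: [0.515, 0.2283, 0.1886]
tool_rot: [-1.555, -0.264, 0.26]
ft_force: [0.9, 0.3, -1.2]
opening: 0.0208
```

{"name": "carry_out", "arguments": {"series": [[[0.023,0,-0.245,0.018,-1],[0.027,0,-0.244,0.018,-1],[0.032,0,-0.244,0.018,-1],[0.037,0,-0.243,0.018,-1],[0.042,0,-0.242,0.018,-1]]]}}

```text
clock: 24.4
tcp_pos: [0.5907, 0.0587, 0.187]
tool_rot: [-1.563, -0.185, 0.186]
ft_force: [-0.6, -0.1, -1.9]
opening: 0.0211
```

{"name": "carry_out", "arguments": {"series": [[[0.046,0,-0.241,0.018,-1],[0.051,0,-0.24,0.018,-1],[0.055,0,-0.239,0.018,-1],[0,0,0,0,-1],[0,0,0,0,-1]]]}}

```text
clock: 24.9
tcp_pos: [0.636, -0.041, 0.1867]
tool_rot: [-1.565, -0.14, 0.142]
ft_force: [-0.2, -0.1, -0.9]
opening: 0.0211
```

```bash
python3 - <<'E'
from mv import *
st()
q=F(-7,62); plan([(*q,.050,.177,-1,20),(*q,.032,.177,-1,10),(*q,.0285,.177,-1,1.8)])
E
```

```text
t24.9 tip [ 0.636 -0.041] 0.0895 phi 0.179 frame [-7.8 61.8] F [-0.2 -0.1 -0.9] open 0.0211
[[0.003, 0.132, 0.001, 0.001, -1], [0.003, 0.132, 0.001, 0.001, -1], [0.0, 0.06, 0.0, -0.0, -1], [0.0, 0.06, 0.0, -0.0, -1], [0.0, 0.012, 0.0, -0.0, -1]]
[[0.0, 0.012, 0.0, -0.0, -1], [0, 0, 0, 0, -1], [0, 0, 0, 0, -1], [0, 0, 0, 0, -1], [0, 0, 0, 0, -1]]
```

{"name": "carry_out", "arguments": {"series": [[[0.003,0.132,0,0,-1],[0.003,0.132,0,0,-1],[0,0.06,0,0,-1],[0,0.06,0,0,-1],[0,0.01,0,0,-1]]]}}

```text
clock: 25.4
tcp_pos: [0.6373, -0.0392, 0.1279]
tool_rot: [-1.565, -0.143, 0.142]
ft_force: [0.2, 0.8, -0.6]
opening: 0.0214
```

{"name": "carry_out", "arguments": {"series": [[[0,0.01,0,0,-1],[0,0,0,0,-1],[0,0.01,0,0,-1],[0,0,0,0,-1],[0,0,0,0,-1]]]}}

```text
clock: 25.9
tcp_pos: [0.6377, -0.0402, 0.1266]
tool_rot: [-1.566, -0.143, 0.141]
ft_force: [0.4, 1.7, 6.0]
opening: 0.0208
```

```bash
python3 - <<'E'
from mv import *
st()
E
```

```text
t25.9 tip [ 0.6377 -0.0402] 0.0294 phi 0.181 frame [-5.9 62.3] F [0.4 1.7 6. ] open 0.0208
```

{"name": "carry_out", "arguments": {"series": [[[0,0.007,0,0,-1],[0,0.007,0,0,-1],[0,0,0,0,-1],[0,0,0,0,-1],[0,0,0,0,-1]]]}}

```text
clock: 26.4
tcp_pos: [0.6385, -0.0401, 0.125]
tool_rot: [-1.566, -0.145, 0.139]
ft_force: [2.1, 2.0, 5.9]
opening: 0.021
```

```bash
python3 - <<'E'
from mv import *
st()
E
```

```text
t26.4 tip [ 0.6385 -0.0401] 0.0278 phi 0.181 frame [-5.1 62.3] F [2.1 2.  5.9] open 0.0210
```

{"name": "carry_out", "arguments": {"series": [[[0,-0.01,0,0,-1],[0.007,-0.007,0,0,-1],[0.01,0,0,0,-1],[0.01,0,0,0,-1],[0.01,0,0,0,-1]]]}}

```text
clock: 26.9
tcp_pos: [0.6418, -0.0394, 0.1249]
tool_rot: [-1.566, -0.14, 0.144]
ft_force: [0.2, 0.6, -1.6]
opening: 0.0211
```

{"name": "carry_out", "arguments": {"series": [[[0.01,0,0,0,-1],[0.01,0,0,0,-1],[0.007,0,0,0,-1],[0,0,0,0,-1],[0,0,0,0,-1]]]}}

```text
clock: 27.4
tcp_pos: [0.6465, -0.0385, 0.1256]
tool_rot: [-1.566, -0.142, 0.142]
ft_force: [0.1, 1.0, -0.6]
opening: 0.0208
```

```bash
python3 - <<'E'
from mv import *
st()
E
```

```text
t27.4 tip [ 0.6465 -0.0385] 0.0284 phi 0.181 frame [ 3.  62.5] F [ 0.1  1.  -0.6] open 0.0208
```

{"name": "carry_out", "arguments": {"series": [[[0,-0.006,0,0,-1],[0.007,0,0,0,-1],[0.007,0,0,0,-1],[0.007,0,0,0,-1],[0,0,0,0,-1]]]}}

```text
clock: 27.9
tcp_pos: [0.6498, -0.0379, 0.1266]
tool_rot: [-1.566, -0.142, 0.142]
ft_force: [-0.3, -0.3, -0.7]
opening: 0.0208
```

{"name": "carry_out", "arguments": {"series": [[[0.007,0,0,0,-1],[0.007,0,0,0,-1],[0.007,0,0,0,-1],[0,0,0,0,-1],[0,0,0,0,-1]]]}}

```text
clock: 28.4
tcp_pos: [0.6526, -0.0374, 0.1265]
tool_rot: [-1.566, -0.142, 0.142]
ft_force: [-0.2, -0.8, -0.5]
opening: 0.0209
```

```bash
python3 - <<'E'
from mv import *
st()
E
```

```text
t28.4 tip [ 0.6526 -0.0374] 0.0293 phi 0.181 frame [ 9.2 62.5] F [-0.2 -0.8 -0.5] open 0.0209
```

{"name": "carry_out", "arguments": {"series": [[[0.007,0,0,0,-1],[0.007,0,0,0,-1],[0.007,0,0,0,-1],[0,0,0,0,-1],[0,0,0,0,-1]]]}}

```text
clock: 28.9
tcp_pos: [0.6534, -0.0372, 0.1259]
tool_rot: [-1.566, -0.137, 0.148]
ft_force: [-7.6, -1.5, 2.7]
opening: 0.0213
```

```bash
python3 - <<'E'
from mv import *
a=shot('scene')[175:275,270:395]; st()
cv2.imwrite('pics/c10.png',cv2.resize(a,None,fx=6,fy=6,interpolation=cv2.INTER_CUBIC)[:,:,::-1])
E
```

```text
t28.9 tip [ 0.6534 -0.0371] 0.0287 phi 0.181 frame [10.1 62.6] F [-7.4 -0.6  3.9] open 0.0211
```

View pics/c10.png

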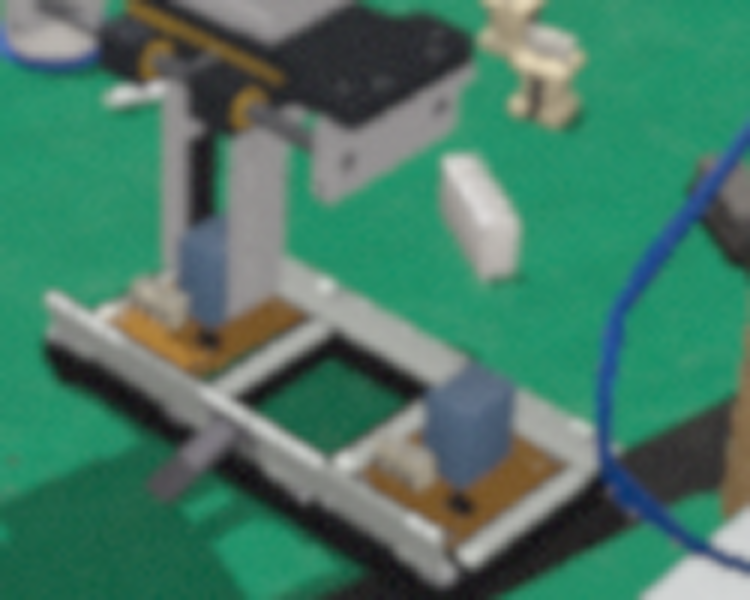

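{"name": "carry_out", "arguments": {"series": [[[-0.01,0,0,0,-1],[-0.01,0.007,0,0,-1],[0,0.007,0,0,-1],[0,0.007,0,0,-1],[-0.003,0.007,0,0,-1]]]}}

```text
clock: 29.45
tcp_pos: [0.6526, -0.0373, 0.124]
tool_rot: [-1.566, -0.142, 0.142]
ft_force: [-7.2, 0.7, 11.6]
opening: 0.0207
```

{"name": "carry_out", "arguments": {"series": [[[0,0.007,0,0,-1],[-0.003,0.004,0,0,-1],[0,0,0,0,-1],[0,0,0,0,-1],[0,0,0,0,-1]]]}}

```text
clock: 29.95
tcp_pos: [0.6525, -0.0373, 0.1235]
tool_rot: [-1.566, -0.143, 0.141]
ft_force: [-8.4, 1.5, 11.3]
opening: 0.0209
```

```bash
python3 - <<'E'
from mv import *
st()
E
```

```text
t29.9 tip [ 0.6525 -0.0373] 0.0263 phi 0.181 frame [ 9.2 62.5] F [-8.4  1.5 11.3] open 0.0209
```

{"name": "carry_out", "arguments": {"series": [[[-0.005,0,0,0,-1],[-0.005,0,0,0,-1],[-0.004,0.004,0,0,-1],[-0.004,0.006,0,0,-1],[0,0,0,0,-1]]]}}

```text
clock: 30.45
tcp_pos: [0.6515, -0.0375, 0.1222]
tool_rot: [-1.566, -0.147, 0.138]
ft_force: [-3.7, 2.1, 8.5]
opening: 0.0212
```

{"name": "carry_out", "arguments": {"series": [[[0,0.004,0,0,-1],[0,0,0,0,-1],[0,0,0,0,-0.2],[0,0,0,0,-0.2],[0,0,0,0,-0.2]]]}}

```text
clock: 30.95
tcp_pos: [0.6497, -0.0379, 0.1184]
tool_rot: [-1.566, -0.143, 0.141]
ft_force: [-0.2, -0.1, 1.0]
opening: 0.0369
```

{"name": "carry_out", "arguments": {"series": [[[0,0,0,0,-0.1],[0,-0.15,0,0,-0.1],[0,-0.2,0,0,-0.1],[0,-0.2,0,0,-0.1],[0,0,0,0,-0.1]]]}}

```text
clock: 31.45
tcp_pos: [0.6524, -0.0385, 0.2065]
tool_rot: [-1.569, -0.15, 0.134]
ft_force: [0.8, -0.3, 0.8]
opening: 0.0426
```

```bash
python3 - <<'E'
from mv import *
st()
q=F(-15,73); plan([(*q,None,.177,-1,30)]); print(pose()[0])
E
```

```text
t31.4 tip [ 0.6524 -0.0385] 0.1093 phi 0.181 frame [ 8.9 61.4] F [ 0.8 -0.3  0.8] open 0.0426
[[-0.159, -0.0, 0.078, 0.004, -1], [0, 0, 0, 0, -1], [0, 0, 0, 0, -1], [0, 0, 0, 0, -1], [0, 0, 0, 0, -1]]
[ 0.65242332 -0.038539    0.2064688 ]
```

{"name": "carry_out", "arguments": {"series": [[[-0.085,0,0.04,0.004,-1],[-0.085,0,0.04,0,-1],[0,0.1,0,0,-1],[0,0.1,0,0,-1],[0,0.1,0,0,-1]]]}}

```text
clock: 31.95
tcp_pos: [0.6217, -0.0307, 0.1535]
tool_rot: [-1.566, -0.137, 0.14]
ft_force: [0.3, 0.7, 0.5]
opening: 0.0055
```

{"name": "carry_out", "arguments": {"series": [[[0,0.1,0,0,-1],[0,0.1,0,0,-1],[0,0.013,0,0,-1],[0,0.007,0,0,-1],[0,0,0,0,-1]]]}}

```text
clock: 32.45
tcp_pos: [0.6222, -0.0307, 0.127]
tool_rot: [-1.566, -0.138, 0.141]
ft_force: [-12.0, 1.4, 24.7]
opening: 0.0008
```

{"name": "carry_out", "arguments": {"series": [[[0,0.007,0,0,-1],[0,0.007,0,0,-1],[0,0.007,0,0,-1],[0,0,0,0,-1],[0,0,0,0,-1]]]}}

```text
clock: 32.95
tcp_pos: [0.6223, -0.0307, 0.1267]
tool_rot: [-1.567, -0.138, 0.141]
ft_force: [-17.3, 2.1, 39.0]
opening: 0.0002
```

```bash
python3 - <<'E'
from mv import *
st()
E
```

```text
t33.0 tip [ 0.6223 -0.0307] 0.0295 phi 0.177 frame [-19.4  74.3] F [-17.3   2.1  39. ] open 0.0002
```

```bash
python3 - <<'E'
from mv import *
plan([(None,None,.09,None,-1,40),(*F(-82,25),.09,.177,-1,40),(*F(-82,25),.033,.177,-1,30),(*F(-56,25),.033,.177,-1,15),(*F(-27,25),.033,.177,-1,8)])
E
```

```text
[[0.0, -0.202, 0.0, -0.0, -1], [0.0, -0.202, 0.0, -0.0, -1], [-0.209, -0.0, -0.164, 0.0, -1], [-0.209, -0.0, -0.164, 0.0, -1], [0.0, 0.19, 0.0, -0.0, -1]]
[[0.0, 0.19, 0.0, -0.0, -1], [0.087, -0.0, -0.0, -0.0, -1], [0.087, -0.0, -0.0, -0.0, -1], [0.048, -0.0, 0.0, -0.0, -1], [0.048, -0.0, 0.0, -0.0, -1]]
[[0.048, -0.0, 0.0, -0.0, -1], [0.048, -0.0, 0.0, -0.0, -1], [0, 0, 0, 0, -1], [0, 0, 0, 0, -1], [0, 0, 0, 0, -1]]
```

{"name": "carry_out", "arguments": {"series": [[[0,-0.2,0,0,-1],[0,-0.2,0,0,-1],[-0.209,0,-0.164,0,-1],[-0.209,0,-0.164,0,-1],[0,0,0,0,-1]]]}}

```text
clock: 33.45
tcp_pos: [0.5665, -0.0926, 0.1788]
tool_rot: [-1.567, -0.134, 0.138]
ft_force: [0.7, -0.2, 0.0]
opening: 0.0004
```

{"name": "carry_out", "arguments": {"series": [[[0,0.18,0,0,-1],[0,0.18,0,0,-1],[0,0,0,0,-1],[0.08,0,0,0,-1],[0.08,0,0,0,-1]]]}}

```text
clock: 33.95
tcp_pos: [0.594, -0.0858, 0.127]
tool_rot: [-1.567, -0.139, 0.139]
ft_force: [-5.1, -0.9, 4.9]
opening: 0.0001
```

{"name": "carry_out", "arguments": {"series": [[[0.05,0,0,0,-1],[0.05,0,0,0,-1],[0.05,0,0,0,-1],[0.05,0,0,0,-1],[0,0,0,0,-1]]]}}

```text
clock: 34.45
tcp_pos: [0.625, -0.0805, 0.1276]
tool_rot: [-1.568, -0.143, 0.135]
ft_force: [-0.1, -0.7, -0.7]
opening: 0.0004
```

```bash
python3 - <<'E'
from mv import *
a=shot('scene')[175:275,270:395]; st()
cv2.imwrite('pics/c11.png',cv2.resize(a,None,fx=6,fy=6,interpolation=cv2.INTER_CUBIC)[:,:,::-1])
E
```

```text
t34.5 tip [ 0.6242 -0.0805] 0.03 phi 0.177 frame [-26.3  25. ] F [0.1 0.1 0.1] open 0.0004
```

View pics/c11.png

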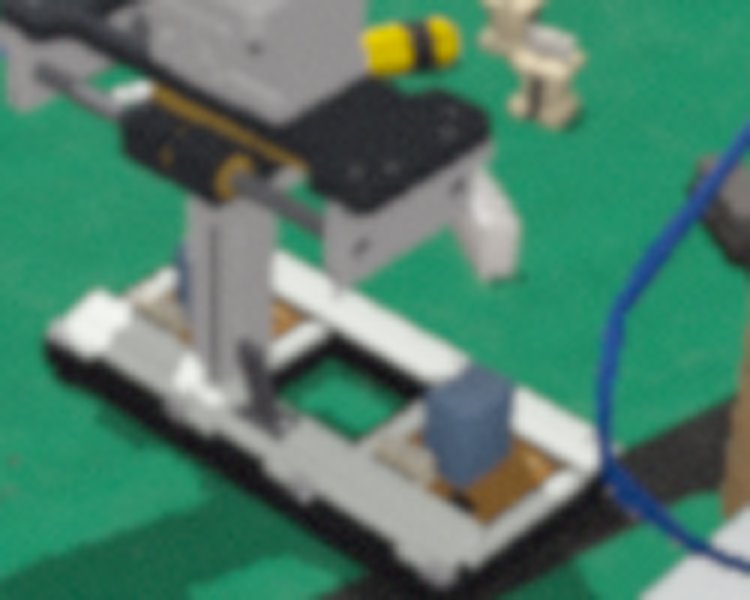

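{"name": "carry_out", "arguments": {"series": [[[0,0.013,0,0,-1],[0,0.013,0,0,-1],[0,0.013,0,0,-1],[0,0.007,0,0,-1],[0,0,0,0,-1]]]}}

```text
clock: 35.0
tcp_pos: [0.6233, -0.0808, 0.1214]
tool_rot: [-1.567, -0.141, 0.136]
ft_force: [0.0, 1.2, 10.6]
opening: 0.0006
```

```bash
python3 - <<'E'
from mv import *
st()
E
```

```text
t35.0 tip [ 0.6233 -0.0808] 0.0242 phi 0.177 frame [-27.3  24.9] F [ 0.   1.2 10.6] open 0.0006
```

{"name": "carry_out", "arguments": {"series": [[[0,-0.25,0,0,-1],[0,-0.25,0,0,-1],[-0.25,-0.2,0,0,1],[-0.25,0,0,0,1],[-0.2,0,0,0,1]]]}}

```text
clock: 35.5
tcp_pos: [0.5168, -0.0993, 0.2244]
tool_rot: [-1.567, -0.138, 0.14]
ft_force: [0.6, -0.3, 0.7]
opening: 0.0211
```

```bash
python3 - <<'E'
from ref import *
from mv import *
refit('transformer',[(.5,.18,None),(.39,.248,None),(.601,.168,None)])
st()
a=env.capture('top')[180:300,140:300]; b=shot('scene')[165:285,130:290]
cv2.imwrite('pics/c12.png',cv2.resize(np.hstack([a,b]),None,fx=2.5,fy=2.5,interpolation=cv2.INTER_CUBIC)[:,:,::-1])
E
```

```text
transformer both [0.4995 0.1801 2.7462 0.1538]
    top [0.5024 0.1799 2.8113 0.0759]
    scene [0.4968 0.1788 2.7728 0.0871]
    top [ 0.3908  0.2469 -0.0248  0.0959]
transformer both [0.6019 0.1682 0.3133 0.154 ]
    top [0.6032 0.1682 3.4706 0.0956]
    scene [ 0.5977  0.1684 -0.0555  0.1307]
t35.7 tip [ 0.5178 -0.0991] 0.1263 phi 0.176 frame [-134.3   25.4] F [ 1.2 -0.3  0.2] open 0.0367
```

View pics/c12.png

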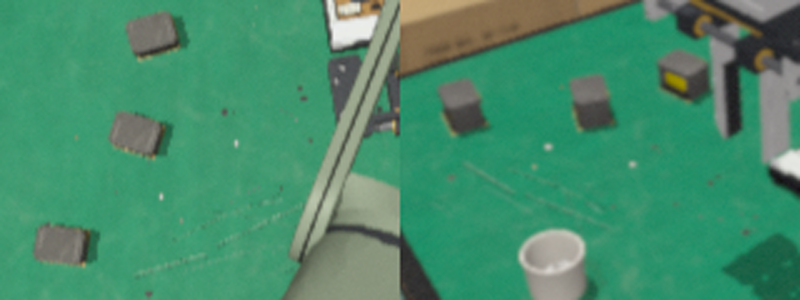

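```bash
python3 - <<'E'
from mv import *
plan([(.6015,.1683,.085,.31,1,45),(.6015,.1683,.007,.31,1,39)])
E
```

```text
[[0.122, 0.04, 0.237, -0.018, 1], [0.126, 0.04, 0.235, -0.018, 1], [0.131, 0.04, 0.232, -0.018, 1], [0.135, 0.04, 0.23, -0.018, 1], [0.14, 0.04, 0.227, -0.018, 1]]
[[0.144, 0.04, 0.224, -0.018, 1], [0.148, 0.04, 0.222, -0.018, 1], [0.0, 0.26, 0.0, -0.0, 1], [0.0, 0.26, 0.0, -0.0, 1], [0, 0, 0, 0, 1]]
```

{"name": "carry_out", "arguments": {"series": [[[0.122,0.04,0.237,-0.018,1],[0.126,0.04,0.235,-0.018,1],[0.13,0.04,0.232,-0.018,1],[0.135,0.04,0.23,-0.018,1],[0.14,0.04,0.227,-0.018,1]]]}}

```text
clock: 36.3
tcp_pos: [0.5787, 0.094, 0.1935]
tool_rot: [-1.56, -0.214, 0.214]
ft_force: [0.3, -0.4, 0.9]
opening: 0.085
```

{"name": "carry_out", "arguments": {"series": [[[0.144,0.04,0.224,-0.018,1],[0.148,0.04,0.222,-0.018,1],[0,0,0,0,1],[0,0.26,0,0,1],[0,0.255,0,0,1]]]}}

```text
clock: 36.8
tcp_pos: [0.6031, 0.169, 0.1052]
tool_rot: [-1.558, -0.247, 0.24]
ft_force: [-0.5, -0.3, -0.9]
opening: 0.0939
```

{"name": "carry_out", "arguments": {"series": [[[0,0,0,0,1],[0,0,0,0,-1],[0,0,0,0,-1],[0,0,0,0,-1],[0,0,0,0,-1]]], "grip_force": 30}}

```text
clock: 37.3
tcp_pos: [0.6019, 0.1683, 0.1064]
tool_rot: [-1.557, -0.244, 0.24]
ft_force: [0.1, -0.7, -0.0]
opening: 0.0655
```

{"name": "carry_out", "arguments": {"series": [[[0,0,0,0,-1],[0,0,0,0,-1],[0,0,0,0,-1],[0,0,0,0,-1],[0,0,0,0,-1]]]}}

```text
clock: 37.8
tcp_pos: [0.6011, 0.1685, 0.1052]
tool_rot: [-1.557, -0.242, 0.242]
ft_force: [-0.9, 0.1, 3.5]
opening: 0.0464
```

```bash
python3 - <<'E'
from mv import *
st(); q=F(-110,62); print(q)
plan([(None,None,.06,None,-1,27),(*q,.06,.177,-1,40),(*q,.0085,.177,-1,18)])
E
```

```text
t37.8 tip [0.6011 0.1685] 0.008 phi 0.309 frame [ -5.2 274.2] F [-0.9  0.1  3.5] open 0.0464
[ 0.53530181 -0.05883716]
[[0.0, -0.173, 0.0, -0.0, -1], [0.0, -0.173, 0.0, -0.0, -1], [-0.146, -0.0, -0.218, 0.021, -1], [-0.142, -0.0, -0.222, 0.021, -1], [-0.137, -0.0, -0.225, 0.021, -1]]
[[-0.132, -0.0, -0.228, 0.021, -1], [-0.127, -0.0, -0.23, 0.021, -1], [-0.122, -0.0, -0.233, 0.021, -1], [0.0, 0.114, 0.0, -0.0, -1], [0.0, 0.114, 0.0, -0.0, -1]]
[[0.0, 0.114, 0.0, -0.0, -1], [0, 0, 0, 0, -1], [0, 0, 0, 0, -1], [0, 0, 0, 0, -1], [0, 0, 0, 0, -1]]
```

{"name": "carry_out", "arguments": {"series": [[[0,-0.173,0,0,-1],[0,-0.173,0,0,-1],[-0.146,0,-0.218,0.021,-1],[-0.142,0,-0.222,0.021,-1],[-0.137,0,-0.225,0.021,-1]]]}}

```text
clock: 38.3
tcp_pos: [0.5673, 0.0538, 0.1563]
tool_rot: [-1.563, -0.191, 0.191]
ft_force: [-0.3, -0.9, -1.4]
opening: 0.0464
```

{"name": "carry_out", "arguments": {"series": [[[-0.132,0,-0.228,0.021,-1],[-0.127,0,-0.23,0.021,-1],[-0.122,0,-0.233,0.021,-1],[0,0,0,0,-1],[0,0,0,0,-1]]]}}

```text
clock: 38.8
tcp_pos: [0.5345, -0.0597, 0.1562]
tool_rot: [-1.566, -0.136, 0.138]
ft_force: [-0.0, 0.8, -0.5]
opening: 0.0459
```

```bash
python3 - <<'E'
from mv import *
st(); q=F(-110,62)
plan([(*q,.0085,.177,-1,18)])
E
```

```text
t38.8 tip [ 0.5345 -0.0597] 0.059 phi 0.175 frame [-110.9   61.3] F [-0.   0.8 -0.5] open 0.0459
[[0.002, 0.112, 0.001, -0.001, -1], [0.002, 0.112, 0.001, -0.001, -1], [0.002, 0.112, 0.001, -0.001, -1], [0, 0, 0, 0, -1], [0, 0, 0, 0, -1]]
```

{"name": "carry_out", "arguments": {"series": [[[0.002,0.112,0,0,-1],[0.002,0.112,0,0,-1],[0,0.112,0,0,-1],[0,0,0,0,-1],[0,0,0,0,-1]]]}}

```text
clock: 39.3
tcp_pos: [0.5356, -0.0576, 0.1059]
tool_rot: [-1.566, -0.139, 0.141]
ft_force: [0.1, 0.1, -2.2]
opening: 0.0463
```

{"name": "carry_out", "arguments": {"series": [[[0,0.003,0,0,-1],[0,0,0,0,0.4],[0,0,0,0,0.4],[0,0,0,0,0.4],[0,0,0,0,0.4]]]}}

```text
clock: 39.8
tcp_pos: [0.5358, -0.059, 0.1062]
tool_rot: [-1.567, -0.139, 0.138]
ft_force: [-0.1, 0.1, -0.2]
opening: 0.0658
```

{"name": "carry_out", "arguments": {"series": [[[0,-0.2,0,0,0.4],[0,-0.25,0,0,0.4],[0,-0.1,0,0,1],[0,0,0,0,1],[0,0,0,0,1]]]}}

```text
clock: 40.3
tcp_pos: [0.5354, -0.0589, 0.1881]
tool_rot: [-1.566, -0.139, 0.139]
ft_force: [0.1, -0.5, -1.0]
opening: 0.0864
```

```bash
python3 - <<'E'
from mv import *
from ref import *
st(); env.capture('top')
for d in env.tip_of('top','transformer_1'): print(round(d['score'],2),np.round(ray('top',d['point'],0),4))
plan([(.4995,.180,.07,-.36,1,45)])
E
```

```text
t40.3 tip [ 0.5354 -0.0589] 0.0909 phi 0.177 frame [-109.9   61.9] F [ 0.1 -0.5 -1. ] open 0.0864
0.63 [0.3916 0.2504 0.    ]
0.59 [0.5099 0.1726 0.    ]
0.42 [ 0.5341 -0.0594  0.    ]
[[0.008, 0.022, 0.268, 0.085, 1], [-0.016, 0.022, 0.268, 0.085, 1], [-0.04, 0.022, 0.265, 0.085, 1], [-0.063, 0.022, 0.261, 0.085, 1], [-0.086, 0.022, 0.254, 0.085, 1]]
[[-0.108, 0.022, 0.245, 0.085, 1], [0, 0, 0, 0, 1], [0, 0, 0, 0, 1], [0, 0, 0, 0, 1], [0, 0, 0, 0, 1]]
```

```bash
python3 - <<'E'
from ref import *
refit('transformer',[(.5,.18,-.36)])
E
```

```text
transformer both [ 0.5005  0.1805 -0.2965  0.1557]
    top [ 0.502   0.1796 -0.289   0.0798]
    scene [ 0.4974  0.1805 -0.3818  0.1076]
```

{"name": "carry_out", "arguments": {"series": [[[0.008,0.02,0.268,0.085,1],[-0.016,0.02,0.268,0.085,1],[-0.04,0.02,0.265,0.085,1],[-0.063,0.02,0.26,0.085,1],[-0.086,0.02,0.254,0.085,1]]]}}

```text
clock: 41.1
tcp_pos: [0.5054, 0.1414, 0.1727]
tool_rot: [-1.56, 0.214, -0.213]
ft_force: [-0.2, -0.5, -0.2]
opening: 0.094
```

{"name": "carry_out", "arguments": {"series": [[[-0.108,0.02,0.245,0.085,1],[0,0,0,0,1],[0,0,0,0,1],[0,0,0,0,1],[0,0,0,0,1]]]}}

```text
clock: 41.6
tcp_pos: [0.5006, 0.1785, 0.1703]
tool_rot: [-1.553, 0.282, -0.282]
ft_force: [-0.8, 0.1, -0.2]
opening: 0.0939
```

```bash
python3 - <<'E'
from mv import *
st(); plan([(.4995,.180,.007,-.36,1,33)])
E
```

```text
t41.6 tip [0.5006 0.1785] 0.0731 phi -0.359 frame [-102.4  301.7] F [-0.8  0.1 -0.2] open 0.0939
[[-0.003, 0.147, 0.002, 0.0, 1], [-0.003, 0.147, 0.002, 0.0, 1], [-0.003, 0.147, 0.002, 0.0, 1], [0, 0, 0, 0, 1], [0, 0, 0, 0, 1]]
```

{"name": "carry_out", "arguments": {"series": [[[0,0.147,0,-0.02,1],[0,0.147,0,0,1],[0,0.145,0,0,1],[0,0,0,0,1],[0,0,0,0,-1]]]}}

```text
clock: 42.1
tcp_pos: [0.5004, 0.1788, 0.1045]
tool_rot: [-1.555, 0.266, -0.265]
ft_force: [0.9, 0.2, -0.4]
opening: 0.089
```

{"name": "carry_out", "arguments": {"series": [[[0,0,0,0,-1],[0,0,0,0,-1],[0,0,0,0,-1],[0,0,0,0,-1],[0,0,0,0,-1]]]}}

```text
clock: 42.6
tcp_pos: [0.5003, 0.1798, 0.1048]
tool_rot: [-1.554, 0.263, -0.264]
ft_force: [-0.9, -0.0, -0.1]
opening: 0.0495
```

{"name": "carry_out", "arguments": {"series": [[[0,0,0,0,-1],[0,0,0,0,-1],[0,0,0,0,-1],[0,0,0,0,-1],[0,0,0,0,-1]]]}}

```text
clock: 43.1
tcp_pos: [0.5003, 0.1798, 0.1048]
tool_rot: [-1.554, 0.264, -0.264]
ft_force: [0.1, 1.2, 4.4]
opening: 0.0464
```

```bash
python3 - <<'E'
from mv import *
st(); q=F(-110,-62); print(q)
plan([(None,None,.10,None,-1,35),(*q,.10,.177,-1,45)])
E
```

```text
t43.1 tip [0.5003 0.1798] 0.0076 phi -0.336 frame [-102.4  303.1] F [0.1 1.2 4.4] open 0.0464
[ 0.55713539 -0.18089983]
[[0.0, -0.205, 0.0, -0.0, -1], [0.0, -0.205, 0.0, -0.0, -1], [0.0, -0.205, 0.0, -0.0, -1], [0.128, -0.0, -0.238, -0.054, -1], [0.114, -0.0, -0.245, -0.054, -1]]
[[0.1, -0.0, -0.251, -0.054, -1], [0.085, -0.0, -0.257, -0.054, -1], [0.071, -0.0, -0.261, -0.054, -1], [0.056, -0.0, -0.265, -0.054, -1], [0.041, -0.0, -0.267, -0.054, -1]]
[[0.025, -0.0, -0.269, -0.054, -1], [0.01, -0.0, -0.27, -0.054, -1], [0, 0, 0, 0, -1], [0, 0, 0, 0, -1], [0, 0, 0, 0, -1]]
```

{"name": "carry_out", "arguments": {"series": [[[0,-0.205,0,0,-1],[0,-0.205,0,0,-1],[0,-0.205,0,0,-1],[0.128,0,-0.238,-0.054,-1],[0.114,0,-0.245,-0.054,-1]]]}}

```text
clock: 43.6
tcp_pos: [0.5133, 0.0995, 0.1977]
tool_rot: [-1.564, 0.169, -0.173]
ft_force: [0.7, 0.0, -0.6]
opening: 0.0466
```

{"name": "carry_out", "arguments": {"series": [[[0.1,0,-0.25,-0.054,-1],[0.085,0,-0.257,-0.054,-1],[0.07,0,-0.26,-0.054,-1],[0.056,0,-0.265,-0.054,-1],[0.04,0,-0.267,-0.054,-1]]]}}

```text
clock: 44.1
tcp_pos: [0.5433, -0.1021, 0.1959]
tool_rot: [-1.57, -0.047, 0.05]
ft_force: [0.7, -0.3, -1.4]
opening: 0.0467
```

{"name": "carry_out", "arguments": {"series": [[[0.025,0,-0.27,-0.054,-1],[0.01,0,-0.27,-0.054,-1],[0,0,0,0,-1],[0,0,0,0,-1],[0,0,0,0,-1]]]}}

```text
clock: 44.6
tcp_pos: [0.5555, -0.1798, 0.1959]
tool_rot: [-1.565, -0.134, 0.137]
ft_force: [-0.0, 1.2, -1.3]
opening: 0.0464
```

```bash
python3 - <<'E'
from mv import *
st(); q=F(-110,-62)
plan([(*q,.008,.177,-1,24)])
E
```

```text
t44.6 tip [ 0.5555 -0.1798] 0.0987 phi 0.173 frame [-111.4  -60.6] F [-0.   1.2 -1.3] open 0.0464
[[0.002, 0.151, -0.002, -0.001, -1], [0.002, 0.151, -0.002, -0.001, -1], [0.002, 0.151, -0.002, -0.001, -1], [0.002, 0.151, -0.002, -0.001, -1], [0, 0, 0, 0, -1]]
```

{"name": "carry_out", "arguments": {"series": [[[0.002,0.15,-0.002,-0.002,-1],[0.002,0.15,-0.002,-0.002,-1],[0.002,0.15,-0.002,0,-1],[0.002,0.15,-0.002,0,-1],[0,0,0,0,-1]]]}}

```text
clock: 45.1
tcp_pos: [0.5564, -0.1796, 0.1045]
tool_rot: [-1.564, -0.137, 0.143]
ft_force: [-0.9, 0.2, -2.2]
opening: 0.0466
```

{"name": "carry_out", "arguments": {"series": [[[0,0.003,0,0,-1],[0,0,0,0,0.4],[0,0,0,0,0.4],[0,0,0,0,0.4],[0,0,0,0,0.4]]]}}

```text
clock: 45.6
tcp_pos: [0.5578, -0.1819, 0.107]
tool_rot: [-1.567, -0.139, 0.138]
ft_force: [-0.4, -0.4, -0.3]
opening: 0.0658
```

{"name": "carry_out", "arguments": {"series": [[[0,-0.2,0,0,0.4],[0,-0.3,0,0,0.4],[0,-0.3,0,0,0.4],[-0.2,-0.3,0.3,0,0.4],[-0.2,0,0.3,0,0.4]]]}}

```text
clock: 46.1
tcp_pos: [0.4998, -0.1199, 0.265]
tool_rot: [-1.573, -0.147, 0.127]
ft_force: [0.3, 0.3, -0.5]
opening: 0.0658
```

{"name": "carry_out", "arguments": {"series": [[[-0.1,-0.2,0.3,0,0.4],[0,0,0.3,0,0.4],[0,0,0.3,0,0.4],[0,0,0.3,0,0.4],[0,0,0.3,0,0.4]]]}}

```text
clock: 46.6
tcp_pos: [0.4438, 0.0979, 0.2856]
tool_rot: [-1.566, -0.139, 0.137]
ft_force: [0.7, -0.1, -0.8]
opening: 0.0659
```

```bash
python3 - <<'E'
from ref import *
from mv import *
st()
refit('transformer',[(.535,-.059,.177),(.557,-.181,.177),(.39,.248,-.05)])
refit('board',[(.639,-.04,.177),(.662,-.16,.177)],cap=False)
refit('frame',[(.6545,-.1,.177)],cap=False)
for n,z in(('bar_tab',.0585),('terminal_1',.03),('solder_spool',0),('side_cutter',0),('screw_cup',0),('screwdriver',0)):
    for c in('top','scene'): print(n,c,[(round(d['score'],2),ray(c,d['point'],z)[:2].round(3)) for d in env.tip_of(c,n)][:2])
a=shot('top')[140:240,240:370]; b=shot('scene')[190:290,255:385]
cv2.imwrite('pics/c13.png',cv2.resize(np.hstack([a,b]),None,fx=3,fy=3,interpolation=cv2.INTER_CUBIC)[:,:,::-1])
E
```

```text
t46.6 tip [0.4438 0.0979] 0.1884 phi 0.176 frame [-172.4  232.4] F [ 0.7 -0.1 -0.8] open 0.0659
transformer both [ 0.5367 -0.0585  0.1263  0.1338]
    top [ 0.5381 -0.0589  0.1803  0.0712]
    scene [ 0.5329 -0.0584  0.1106  0.0963]
transformer both [ 0.5577 -0.182   0.1832  0.1542]
    top [ 0.5598 -0.1822  0.1971  0.1135]
    scene [ 0.5538 -0.1806  0.284   0.1189]
    scene [ 0.3887  0.2478 -0.2416  0.1297]
board both [ 0.6528 -0.0329 -0.2501  0.3949]
    top [ 0.6599 -0.0387  0.1482  0.2415]
    scene [ 0.6562 -0.0216  0.2325  0.243 ]
board both [ 0.6743 -0.1531 -1.358   0.365 ]
    top [ 0.6739 -0.1643  0.1803  0.2688]
    scene [ 0.6799 -0.1476  0.2155  0.1923]
frame both [ 0.654  -0.1001  0.1733  0.201 ]
    top [ 0.6555 -0.1005  0.1789  0.0585]
    scene [ 0.6508 -0.0996  0.169   0.3289]
bar_tab top [(0.63, array([ 0.63 , -0.104]))]
bar_tab scene [(0.63, array([ 0.608, -0.126]))]
terminal_1 top [(0.87, array([ 0.662, -0.161])), (0.56, array([ 0.627, -0.03 ]))]
terminal_1 scene [(0.77, array([ 0.62 , -0.043])), (0.67, array([ 0.64 , -0.152]))]
solder_spool top [(0.66, array([0.72 , 0.193])), (0.16, array([ 0.682, -0.168]))]
solder_spool scene [(0.96, array([0.71 , 0.181]))]
side_cutter top [(0.7, array([ 0.571, -0.303]))]
side_cutter scene [(0.75, array([ 0.579, -0.3  ]))]
screw_cup top [(0.76, array([ 0.368, -0.036]))]
screw_cup scene [(0.9, array([ 0.37 , -0.031]))]
screwdriver top [(0.59, array([0.723, 0.185])), (0.53, array([0.791, 0.088]))]
screwdriver scene [(0.75, array([0.778, 0.09 ]))]
```

View pics/c13.png

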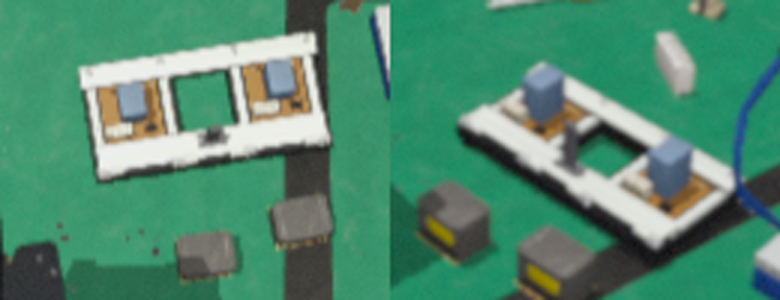

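```bash
python3 - <<'E'
from ref import *
from mv import *
refit('transformer',[(.532,-.105,.177),(.557,-.181,.177)])
print(F(-110,62),F(-110,-62)); st()
plan([(.53,-.106,.10,.177,.9,45)])
E
```

```text
transformer both [ 0.5263 -0.1023  0.1182  0.2008]
    top [ 0.5282 -0.1017  0.0311  0.1834]
    scene [ 0.5228 -0.1016 -0.2085  0.1599]
transformer both [ 0.5586 -0.1808  0.1855  0.128 ]
    top [ 0.5599 -0.1812  0.2101  0.0711]
    scene [ 0.5546 -0.1808  0.0999  0.1025]
[ 0.53530181 -0.05883716] [ 0.55713539 -0.18089983]
t47.9 tip [0.4445 0.0964] 0.1878 phi 0.177 frame [-172.1  230.8] F [-0.5 -0.1 -0.1] open 0.0653
[[0.054, 0.098, -0.238, -0.0, 0.9], [0.054, 0.098, -0.238, -0.0, 0.9], [0.054, 0.098, -0.238, -0.0, 0.9], [0.054, 0.098, -0.238, -0.0, 0.9], [0.054, 0.098, -0.238, -0.0, 0.9]]
[[0.054, 0.098, -0.238, -0.0, 0.9], [0, 0, 0, 0, 0.9], [0, 0, 0, 0, 0.9], [0, 0, 0, 0, 0.9], [0, 0, 0, 0, 0.9]]
```

```bash
python3 - <<'E'
from mv import *
print(ray('top',(206/3+240-.3,250/3+140),.033), ray('top',(301/3+240-.3,217/3+140),.033), ray('scene',((554-390)/3+255,255/3+190),.033))
from fit import *
f=find('transformer',cap=False)
for c in f:
    for s,xy,m in f[c]: print(c,round(s,2),xy.round(3),m.sum())
b=env.capture('top')
# dark grey blob segmentation near knocked transformer
r=b[205:245,285:335].astype(int); print((r.max(2)[::4,::5]))
E
```

```text
[ 0.52930531 -0.10233964  0.033     ] [ 0.55825127 -0.18074553  0.033     ] [ 0.55092652 -0.18692373  0.033     ]
top 0.7 [ 0.529 -0.105] 258
top 0.62 [ 0.563 -0.182] 311
scene 0.89 [ 0.558 -0.177] 561
scene 0.84 [0.385 0.25 ] 276
scene 0.66 [ 0.523 -0.104] 457
[[154 150 147 153 152 149 151 154 151 150]
 [153 153 149 152 152 150 152 152 151 108]
 [154 153 152 156 153 149 156 153 151  69]
 [152 150 152 154 144 133 132 155 151 108]
 [157 154 152 117 116 116 146 146 157 146]
 [157 150 152 101 104 122 130 111 153 149]
 [112 111 110  74  81 121 118 111 152 151]
 [110 107 106 105  91 109 151 150 155 148]
 [108 108 109 107 106 107 153 149 154 149]
 [108 108 109 106 106 102 155 148 150 151]]
```

```bash
python3 - <<'E'
from mv import *
plan([(.528,-.1025,.09,.11,.36,45),(.528,-.1025,.0075,.11,.36,30)])
E
```

```text
[[0.052, 0.109, -0.234, 0.011, 0.36], [0.055, 0.109, -0.233, 0.011, 0.36], [0.058, 0.109, -0.233, 0.011, 0.36], [0.06, 0.109, -0.232, 0.011, 0.36], [0.063, 0.109, -0.231, 0.011, 0.36]]
[[0.065, 0.109, -0.231, 0.011, 0.36], [0.0, 0.183, 0.0, -0.0, 0.36], [0.0, 0.183, 0.0, -0.0, 0.36], [0.0, 0.183, 0.0, -0.0, 0.36], [0, 0, 0, 0, 0.36]]
```

{"name": "carry_out", "arguments": {"series": [[[0.052,0.11,-0.234,0.011,0.36],[0.055,0.11,-0.233,0.011,0.36],[0.058,0.11,-0.233,0.011,0.36],[0.06,0.11,-0.232,0.011,0.36],[0.063,0.11,-0.231,0.011,0.36]]]}}

```text
clock: 48.55
tcp_pos: [0.5144, -0.0708, 0.2019]
tool_rot: [-1.569, -0.094, 0.093]
ft_force: [0.4, 0.3, 0.4]
opening: 0.0639
```

{"name": "carry_out", "arguments": {"series": [[[0.065,0.11,-0.231,0.011,0.36],[0,0,0,0,0.36],[0,0,0,0,0.36],[0,0,0,0,0.36],[0,0,0,0,0.36]]]}}

```text
clock: 49.05
tcp_pos: [0.5277, -0.1016, 0.1868]
tool_rot: [-1.569, -0.086, 0.085]
ft_force: [-0.0, -0.7, -0.1]
opening: 0.0638
```

```bash
python3 - <<'E'
from mv import *
from ref import *
st(); refit('transformer',[(.5263,-.1023,.11)],cams=('scene',))
plan([(.528,-.1025,.0075,.11,.36,30)])
E
```

```text
t49.0 tip [ 0.5277 -0.1016] 0.0896 phi 0.109 frame [-125.    21.2] F [-0.  -0.7 -0.1] open 0.0638
    scene [ 0.5237 -0.1015 -0.2843  0.1713]
[[0.0, 0.182, -0.002, -0.0, 0.36], [0.0, 0.182, -0.002, -0.0, 0.36], [0.0, 0.182, -0.002, -0.0, 0.36], [0, 0, 0, 0, 0.36], [0, 0, 0, 0, 0.36]]
```

{"name": "carry_out", "arguments": {"series": [[[0,0.182,-0.002,0.07,0.36],[0,0.182,-0.002,0,0.36],[0,0.182,-0.002,0,0.36],[0,0,0,0,0.36],[0,0,0,0,-1]]]}}

```text
clock: 49.65
tcp_pos: [0.5277, -0.1031, 0.1044]
tool_rot: [-1.57, -0.027, 0.028]
ft_force: [0.3, -0.1, -0.1]
opening: 0.0587
```

{"name": "carry_out", "arguments": {"series": [[[0,0,0,0,-1],[0,0,0,0,-1],[0,0,0,0,-1],[0,0,0,0,-1],[0,0,0,0,-1]]]}}

```text
clock: 50.15
tcp_pos: [0.5291, -0.1038, 0.106]
tool_rot: [-1.571, -0.03, 0.024]
ft_force: [-0.8, 1.9, 6.2]
opening: 0.0468
```

```bash
python3 - <<'E'
from mv import *
st(); q=F(-110,62)
plan([(None,None,.04,None,-1,16),(*q,.04,.177,-1,25)])
E
```

```text
t50.1 tip [ 0.5291 -0.1038] 0.0088 phi 0.034 frame [-124.    18.9] F [-0.8  1.9  6.2] open 0.0468
[[0.0, -0.104, 0.0, -0.0, -1], [0.0, -0.104, 0.0, -0.0, -1], [0.026, -0.0, 0.149, -0.068, -1], [0.036, -0.0, 0.147, -0.068, -1], [0, 0, 0, 0, -1]]
```

{"name": "carry_out", "arguments": {"series": [[[0,-0.104,0,0,-1],[0,-0.104,0,0,-1],[0.026,0,0.149,-0.068,-1],[0.036,0,0.147,-0.068,-1],[0,0,0,0,-1]]]}}

```text
clock: 50.65
tcp_pos: [0.5336, -0.0567, 0.1353]
tool_rot: [-1.566, -0.141, 0.141]
ft_force: [0.2, -1.0, -1.4]
opening: 0.0467
```

```bash
python3 - <<'E'
from mv import *
env.capture('top'); st(); q=F(-110,62)
plan([(*q,.0093,.177,-1,16)])
E
```

```text
t50.7 tip [ 0.5336 -0.0578] 0.038 phi 0.178 frame [-111.5   63.3] F [-0.  -0.3 -1.3] open 0.0469
[[0.005, 0.096, -0.004, 0.001, -1], [0.005, 0.096, -0.004, 0.001, -1], [0, 0, 0, 0, -1], [0, 0, 0, 0, -1], [0, 0, 0, 0, -1]]
```

{"name": "carry_out", "arguments": {"series": [[[0.005,0.096,-0.004,0,-1],[0.005,0.096,-0.004,0,-1],[0,0,0,0,-1],[0,0.003,0,0,-1],[0,0,0,0,0.4]]]}}

```text
clock: 51.2
tcp_pos: [0.5351, -0.0599, 0.1052]
tool_rot: [-1.566, -0.137, 0.139]
ft_force: [-0.1, -0.3, 0.2]
opening: 0.0514
```

{"name": "carry_out", "arguments": {"series": [[[0,0,0,0,0.4],[0,0,0,0,0.4],[0,0,0,0,0.4],[0,-0.2,0,0,0.4],[0,-0.3,0,0,0.4]]]}}

```text
clock: 51.7
tcp_pos: [0.5332, -0.0589, 0.1789]
tool_rot: [-1.564, -0.133, 0.144]
ft_force: [0.3, -0.2, -0.4]
opening: 0.0659
```

{"name": "carry_out", "arguments": {"series": [[[0,-0.3,0,0,0.4],[-0.1,-0.2,0.3,0,0.4],[-0.2,0,0.3,0,0.4],[-0.2,0,0.3,0,0.4],[0,0,0.3,0,0.4]]]}}

```text
clock: 52.2
tcp_pos: [0.4349, 0.0947, 0.2525]
tool_rot: [-1.567, -0.136, 0.139]
ft_force: [1.1, 0.1, 0.7]
opening: 0.0658
```

{"name": "carry_out", "arguments": {"series": [[[0,0,0.2,0,0.4],[0,0,0,0,0.4],[0,0,0,0,0.4],[0,0,0,0,0.4],[0,0,0,0,0.4]]]}}

```text
clock: 52.7
tcp_pos: [0.4334, 0.1226, 0.2528]
tool_rot: [-1.567, -0.137, 0.137]
ft_force: [-0.1, -0.5, 0.3]
opening: 0.0662
```

```bash
python3 - <<'E'
from ref import *
from mv import *
st()
refit('transformer',[(.535,-.059,.177),(.557,-.181,.177)])
a=shot('top')[140:240,240:370]; b=shot('scene')[190:290,255:385]
cv2.imwrite('pics/c14.png',cv2.resize(np.hstack([a,b]),None,fx=3,fy=3,interpolation=cv2.INTER_CUBIC)[:,:,::-1])
E
```

```text
t52.7 tip [0.4334 0.1226] 0.1556 phi 0.175 frame [-178.3  258.5] F [-0.1 -0.5  0.3] open 0.0662
transformer both [ 0.5325 -0.0612  0.1755  0.151 ]
    top [ 0.5336 -0.0613  0.1833  0.0812]
    scene [ 0.5272 -0.0605  0.207   0.0982]
transformer both [ 0.5585 -0.1812  0.2182  0.1209]
    top [ 0.5596 -0.1816  0.2109  0.0734]
    scene [ 0.5547 -0.1803  0.2077  0.0739]
```

View pics/c14.png

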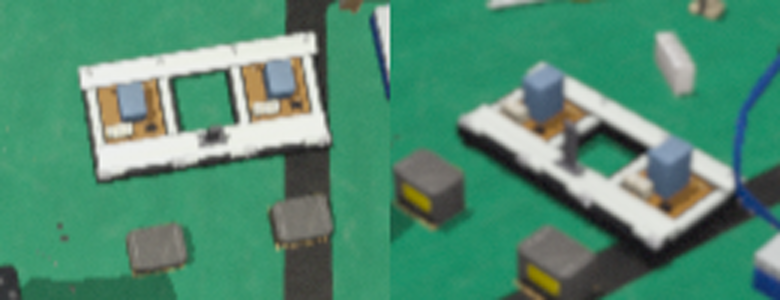

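```bash
python3 - <<'E'
from mv import *
st(); print(env.close_job())
E
```

```text
t53.0 tip [0.4331 0.1231] 0.1555 phi 0.176 frame [-178.5  259.1] F [ 0.5 -0.   0.6] open 0.0659
the job is handed in; nothing more can be done
None
```

The job is handed in at about 53 s of the 210 s. Only two boards were in the scene; both are seated, and each has an upright transformer in front of its nest.

**Boards and clamp bar:** I opened the bar to its stop and put the boards in the left and right nests, back edge under the lip until it met the back wall. Then I pressed the terminal edges down. Both terminals stopped the fingertips at about 30 mm (29.8 and 29.5), which is right for a board lying flat. I pushed the bar shut; it came to rest at 24 mm with its tab upright, as it should when closed. The press on the left board's terminal peaked at 39 N, through the fingertips.

**Transformers:** One stands in front of each loaded nest. The left one was knocked about 4.5 cm aside just after I placed it, so I picked it up and put it back. By the last camera fits:

| Transformer | Distance from its spot | How I left it |
|---|---|---|
| Right | within about 1 mm | in place |
| Left | about 5 mm too far out, 2 mm sideways | not corrected |

**What disagreed:** The two cameras differ by about 5 mm in x, so the distances above are averages of the two. The camera fits of the seated boards were poor, so I relied on the contact heights and the pictures for those.

The third transformer was never gripped. My last network readings put the spool, cutters, screw cup and screwdriver where they started to within about 1–2 cm, which is the scatter of those readings.

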